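# Sort two reactor studs by thread pitch on their notched gauge plates

## Robot

A 7-joint arm with a two-finger parallel gripper is mounted at the origin on the work surface. World frame = base frame: x ahead of the robot, y to its left, z up, the work surface at z = 0. Lengths are in mm, angles in rad, forces in N, time in s.
With the tool pointing down it reaches from about 400 to 875 mm from the base axis. Payload 4.4 kg.
Tool frame: the origin (TCP) lies midway between the tips of the shut fingers; the grasp point (between the pads) lies 19 mm behind it; x points along the fingers, z is the direction in which the jaws open and shut, and the axes are right-handed (so a half turn about x gives the same grasp; the last joint's range is limited). The gripper opens to 85 mm and grips with 20 to 120 N. Pads are 22 mm wide; open, the fingers measure 114 mm over their backs; the gripper's body (76 mm by 85 mm) begins 54 mm behind the grasp point. The pads swing forward as they close: fully open they stand 13 mm farther back than shut.
Start: joints at [-1.378, 0.628, 0.038, 1.517, -0.027, 0.996, -0.02], TCP at [166.323, 628.374, 231.313] pointing down, gripper open.
Joint ranges: [-3.06, 3.06], [-0.37, 2.12], [-1.25, 1.32], [0.18, 2.47], [-1.1, 4.24], [0.23, 1.98], [-2.94, 2.94]. Speed limits (rad/s): [2.57, 2.57, 3.14, 3.14, 3.14, 3.14, 3.14].

## Interface

Orientations are given as [roll, pitch, yaw] about the fixed x, y, z axes, in that order (R = Rz(yaw) Ry(pitch) Rx(roll)).
In Python, from cell import ctrl gives the robot as it stands. The module is installed in compiled form; this text tells all that it offers.
- The arm moves only by the tool servo_tool, never from a script. Its argument "rows" is a list of rows, each an object of numbers: "dx", "dy", "dz": the shift along the tool's x, y, z in units of 750 mm (1.0 is 750 mm); "wx", "wy", "wz": the turn, a rotation vector about the tool's x, y, z in units of 6 degrees (1.0 is 6 degrees); "fingers": the closure, from 0 (fully open) to 1 (shut). In form: [{"dx": .., "dy": .., "dz": .., "wx": .., "wy": .., "wz": .., "fingers": ..}, ...]. A call has 1 to 5 rows; each row shifts and turns the commanded pose from where the row before left it, along the tool's axes as they then stand; what a row does not reach is not made up. A row lasts 1/8 s, in which the tool goes at most 62.5 mm and 10.7 degrees, less where a joint would pass 70% of its speed; a pose out of reach is approached as far as the arm can. A call with a number of a shift or a turn outside -1 to 1 is refused whole. A call with a gripper value outside its range is refused whole. The fingers move at their own pace and stop on an object; the grip force is fixed at half the most. Time passes only in rows, so rows that do not move let the fingers close. It gives the time, the measured TCP pose, the force and the opening at its end, in the units of the state.
- ctrl.read_state(): the state, without advancing time (a new reading comes with each control period).
- ctrl.get_image(name): name is "scene" or "top"; returns the picture (400x640x3 uint8, red, green, blue); there is no depth.
- ctrl.camera_info(name): a dict with "fovy" (degrees; the focal length in pixels is half the picture's height over the tangent of half this angle, whatever the lens; pixels are square), "cx", "cy" (the principal point, pixels), "R" (3x3) and "t" (3): a world point X has camera coordinates R X + t. Camera axes: x right, y down, z forward; pixel columns grow to the right and rows downward; lengths in mm; the calibration is good to about 2 mm. A picture is of the moment at which its call begins. camera_info takes no time and is no camera call.
- ctrl.finish_job(): hands the job in, once; it reports no verdict.
Trained networks look in the newest picture that a camera, given by its name, has taken for a name from the list of things; names that differ only in an ending like _2 or _b are one class to them, and where a whole thing is asked for, a point or a joint stands for the part that bears it (a point fixed in the world has none). Each returns a list of dicts, best first, with "conf" (0 to 1); they miss things now and then, are a little off and sometimes report something else, mostly with a low value. They report only what shows in the picture. A call takes as long as a camera call. They do not tell look-alikes from the thing itself.
- ctrl.search_frame(label, camera): "extent" ([centre column, centre row, width, height] in pixels, round what is visible of it).
- ctrl.silhouettes(label, camera): "region" (400x640 bool, what is visible of it) and "extent" ([centre column, centre row, width, height] in pixels, round what is visible of it).
- ctrl.mark_of(label, camera): "point" ([column, row] in pixels: a listed point, or the origin of a listed thing).
The state is a dict: "clock": time; "qpos": joint angles; "qd": joint speeds; "tau": joint torques, N m; "eef_pos": TCP position; "tool_rot": TCP orientation; "force": force on the tool from outside, world axes, zero at the start; "torque": the same for the moment, N m; "width": finger opening in mm.
Only numpy, scipy, OpenCV 4.12 (cv2) and the standard library are available. Lean on these libraries where they do the work, as an engineer would, in place of code of your own. Each camera call takes 0.05 s, during which the arm holds its last target.

## Task

Sort the two threaded studs by pitch: lay the coarse-threaded brass stud in the blue gauge plate with the coarse notches, and the fine-threaded steel stud in the orange gauge plate with the fine notches. Each must lie centred lengthwise and fully down in both of its plate's cradles; set the studs down, do not drop them.

Things in the scene. Friction and masses are not known exactly. Their poses are not given: they have to be found in the camera images.
- coarse_stud_mid (a point): Centre (on the axis) of the loose brass stud, 0.5 kg, 150 mm long, lying on the bench, centre 14 mm up. Square middle 40 mm long, 28x28 mm: grip its upright flats. Each end: 55 mm of 24 mm dia coarse thread, pitch 8 mm, about 6 bold rings with dark grooves. x along the stud (ends alike), y across, z up at the start. Not the like-shaped smooth brass pin, which has no rings.
- fine_stud_mid (a point): Centre (on the axis) of the loose steel-grey stud, 0.5 kg, lying on the bench, centre 14 mm up; same shape and size as the coarse stud (150 mm long, square middle 40 mm long, 28x28 mm, to grip; ends 24 mm dia) but with fine thread, pitch 3 mm, about 18 narrow rings at each end. x along the stud (ends alike), y across, z up at the start.
- coarse_seat (a point): Where the coarse stud's centre rests when seated: 35 mm above the bench, over the middle of the fixed blue plate, 150x90x8 mm, with 8 mm saw teeth on its long edges. Two V cradles, 26 mm long, at 53 mm either side of the middle hold the stud's threaded ends: 45 degree walls, 40 mm wide, lips 38 mm up; 80 mm gap between them for fingers. x along the cradles (as the stud lies), z up.
- fine_seat (a point): Where the fine stud's centre rests when seated: 35 mm above the bench, over the middle of the fixed orange plate, same shape and size as the blue one (150x90x8 mm slab, two V cradles with lips 38 mm up, 80 mm gap between them for fingers) but with 3 mm fine teeth on its long edges. x along the cradles (as the stud lies), y across, z up.
Things that resemble listed ones, but are neither listed nor needed, are in the scene too. What is shaped like the part that bears fine_stud_mid but green is not meant.

How it is judged:
By the outcome, as a careful person would: the job done as asked, in the order asked, and still so for the second after the job is handed in, with the robot touching nothing.
It also fails if it takes over 64 s, if anything falls off the work surface, if the arm or the gripper's body presses on something with over 40 N, if the wrist force passes 120 N, or if a joint passes its speed limit or range.

## Working session

There is one attempt and no reset: what is moved stays moved. The work goes in short steps, Python scripts to look and compute and a tool call to move; the robot and the scene stay as the last step left them, time stands still between calls to the robot, and variables do not carry over. Pictures are saved under pics/ and viewed, and the job is handed in when it is done.

Besides the shell and the picture viewer there is one more tool, called as a command line: name --argument value ..., lists and objects as JSON in quotes. servo_tool: Moves the arm, as the interface text tells. Its arguments: {"type":"object","properties":{"rows":{"type":"array"}},"required":["rows"]}

```bash
mkdir -p pics
cat > h.py <<'E'
import numpy as np, cv2, json
from cell import ctrl
def snap(cam,name):
    im=ctrl.get_image(cam); cv2.imwrite(f'pics/{name}.png',im[:,:,::-1]); return im
def K(cam):
    c=ctrl.camera_info(cam); f=200/np.tan(np.radians(c['fovy'])/2); return c,f
def back(cam,uv,z):
    c,f=K(cam); R=np.array(c['R']);t=np.array(c['t'])
    d=R.T@np.array([(uv[0]-c['cx'])/f,(uv[1]-c['cy'])/f,1.]); o=-R.T@t
    return o+d*(z-o[2])/d[2]
def proj(cam,X):
    c,f=K(cam); p=np.array(c['R'])@np.array(X)+np.array(c['t']); return np.array([c['cx']+f*p[0]/p[2],c['cy']+f*p[1]/p[2]])
E
python3 - <<'E'
from h import *
print(ctrl.read_state())
for c in ('scene','top'):
    snap(c,c+'0'); print(c,ctrl.camera_info(c))
    for l in ('coarse_stud_mid','fine_stud_mid','coarse_seat','fine_seat'):
        z=14 if 'stud' in l else 35
        for d in ctrl.mark_of(l,c): print(c,l,round(d['conf'],2),np.round(d['point'],1),np.round(back(c,d['point'],z),1))
E
```

```text
{'clock': 0.0, 'qpos': array([-1.3777728 ,  0.62936682,  0.03843137,  1.51833967, -0.02701051,
        0.99630103, -0.01997877]), 'qd': array([ 0.00035718,  0.00046146,  0.0004274 ,  0.00017986,  0.00037223,
        0.00028614, -0.00214443]), 'tau': array([ 1.25624388e-04, -5.63406515e+01,  1.22675512e+00, -1.93448603e+01,
        1.11978891e-02,  1.04653125e-02, -1.80522221e-05]), 'eef_pos': array([166.16885417, 627.7670731 , 230.38454437]), 'tool_rot': array([-3.13605193,  1.56889904, -1.82405441]), 'force': array([ 0.2871403 ,  0.07973615, -0.1706824 ]), 'torque': array([-0.00847246,  0.01960859, -0.00668747]), 'width': 85.3024057152018}
scene {'fovy': 46.77502152342757, 'cx': 309.5165072962499, 'cy': 198.73679834447356, 'R': array([[-0.68393061,  0.72954326,  0.00235642],
       [ 0.51589187,  0.48591596, -0.7055078 ],
       [-0.51584349, -0.48130272, -0.70869823]]), 't': array([ 365.24731543, -251.07706953, 1465.87824999])}
scene coarse_stud_mid 0.97 [273.7 222.2] [638.9 -22.5  14. ]
scene fine_stud_mid 0.85 [297.9 163.2] [ 439.  -133.7   14. ]
scene fine_stud_mid 0.62 [319.5 257.8] [642.8 133.3  14. ]
scene coarse_seat 0.8 [233.2 135.2] [ 496.2 -340.8   35. ]
scene coarse_seat 0.7 [273.5 226.6] [661.2   1.8  35. ]
scene fine_seat 0.91 [413.3 251.7] [496.7 286.9  35. ]
top {'fovy': 45.8732830834284, 'cx': 326.67602529354485, 'cy': 194.21048653259345, 'R': array([[-0.0068343 , -0.9999741 , -0.0022564 ],
       [-0.99098504,  0.00707475, -0.13378566],
       [ 0.13379816,  0.00132173, -0.99100772]]), 't': array([   5.38859446,  537.88723558, 1065.14196764])}
top coarse_stud_mid 0.89 [334.9 152.3] [642.5 -18.8  14. ]
top fine_stud_mid 0.85 [271.5 148.7] [652.5 133.8  14. ]
top fine_stud_mid 0.74 [381.4 235.8] [ 441.4 -126.2   14. ]
top coarse_seat 0.63 [477.5 212. ] [ 493.9 -347.9   35. ]
top fine_seat 0.93 [202.5 214.1] [493.5 290.1  35. ]
```

View pics/scene0.png

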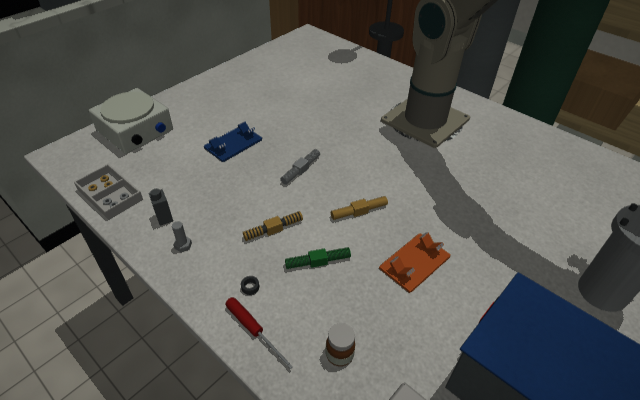

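View pics/top0.png

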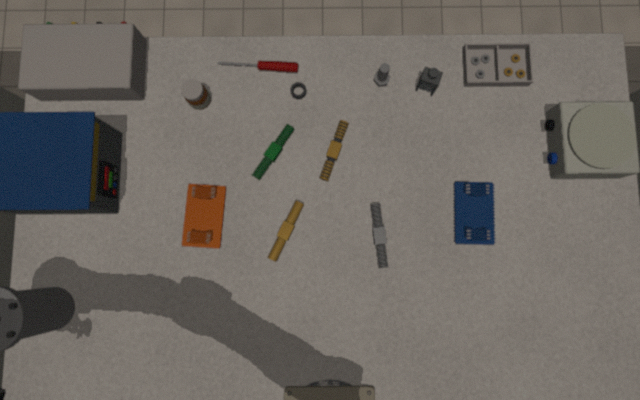

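The ringed brass stud is at top (334,150), and the smooth brass pin at (286,231) is a decoy. The grey stud is at (379,235), and the green one at (273,152) is a decoy. The blue plate is at (474,212) and the orange plate at (204,215). Next I'll take close crops and measure the poses.

```bash
cat > meas.py <<'E'
from h import *
from scipy.optimize import minimize
def axis(mask,cam,z):
    # back-project mask pixels to plane z, PCA/minAreaRect
    v,u=np.nonzero(mask); P=np.array([back(cam,(a,b),z)[:2] for a,b in zip(u,v)])
    r=cv2.minAreaRect(P.astype(np.float32)); c=np.array(r[0]); w,h=r[1]
    b=cv2.boxPoints(r); e1=b[1]-b[0]; e2=b[2]-b[1]
    e=e1 if np.linalg.norm(e1)>np.linalg.norm(e2) else e2
    m=P.mean(0); _,_,vt=np.linalg.svd(P-m,full_matrices=False)
    d=vt[0]; s=(P-m)@d
    return dict(rect_c=np.round(c,1),size=np.round([max(w,h),min(w,h)],1),ang_rect=round(np.degrees(np.arctan2(e[1],e[0]))%180,1),mean=np.round(m,1),ang_pca=round(np.degrees(np.arctan2(d[1],d[0]))%180,1))
E
python3 - <<'E'
from meas import *
T=ctrl.get_image('top'); S=ctrl.get_image('scene')
def crop(im,c,r=40): 
    u,v=map(int,c); return cv2.resize(im[v-r:v+r,u-r:u+r],(260,260),interpolation=cv2.INTER_CUBIC)
row1=np.hstack([crop(T,(334,150)),crop(T,(379,235)),crop(T,(286,231))]); row2=np.hstack([crop(S,(273,225)),crop(S,(300,166)),crop(S,(359,207))])
cv2.imwrite('pics/crop1.png',np.vstack([row1,row2])[:,:,::-1])
row1=np.hstack([crop(T,(474,212)),crop(T,(204,215))]); row2=np.hstack([crop(S,(233,140)),crop(S,(415,260))])
cv2.imwrite('pics/crop2.png',np.vstack([row1,row2])[:,:,::-1])
for cam in ('top','scene'):
  for l in ('coarse_stud_mid','fine_stud_mid'):
    for d in ctrl.silhouettes(l,cam): print(cam,l,round(d['conf'],2),np.round(d['extent']),axis(d['region'],cam,14))
print(ctrl.read_state()['clock'])
E
```

```text
top coarse_stud_mid 0.83 [335. 151.  23.  62.] {'rect_c': array([648.5, -15.9]), 'size': array([152.7,  29.2]), 'ang_rect': np.float32(157.2), 'mean': array([647.8, -15.7]), 'ang_pca': np.float64(160.2)}
top fine_stud_mid 0.65 [274. 150.  42.  55.] {'rect_c': array([646.3, 130.3]), 'size': array([151.3,  33.8]), 'ang_rect': np.float32(143.8), 'mean': array([646.4, 130.1]), 'ang_pca': np.float64(146.2)}
scene coarse_stud_mid 0.75 [272. 225.  58.  33.] {'rect_c': array([646.1, -17.3]), 'size': array([156.7,  50.8]), 'ang_rect': np.float32(158.2), 'mean': array([646.6, -17.3]), 'ang_pca': np.float64(160.7)}
scene fine_stud_mid 0.92 [318. 260.  66.  19.] {'rect_c': array([643.4, 129. ]), 'size': array([152.6,  46.5]), 'ang_rect': np.float32(140.1), 'mean': array([644.9, 129.4]), 'ang_pca': np.float64(146.2)}
scene fine_stud_mid 0.74 [301. 167.  40.  37.] {'rect_c': array([ 439.6, -122.1]), 'size': array([169.5,  42.1]), 'ang_rect': np.float32(14.1), 'mean': array([ 443.7, -121. ]), 'ang_pca': np.float64(8.0)}
0.8
```

View pics/crop1.png

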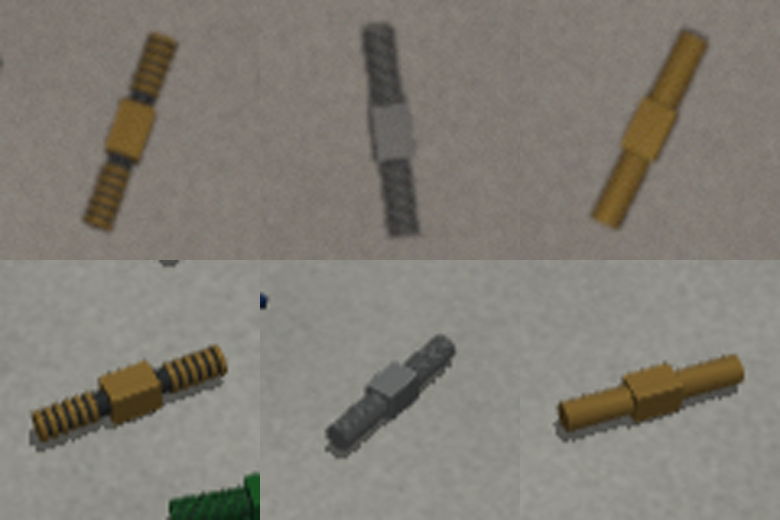

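View pics/crop2.png

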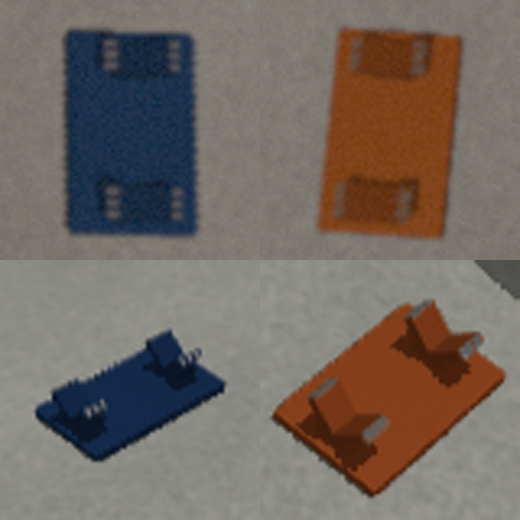

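```bash
cat > fit.py <<'E'
from meas import *
def box(x0,x1,y,z0,z1): return np.array([[x,s*y,z] for x in(x0,x1) for s in(-1,1) for z in(z0,z1)])
def cyl(x0,x1,r,zc): 
    a=np.linspace(0,2*np.pi,17); return np.array([[x,r*np.cos(t),zc+r*np.sin(t)] for x in(x0,x1) for t in a])
STUD=[box(-20,20,14,0,28),cyl(-75,-20,12,14),cyl(20,75,12,14)]
def crad(x):return [np.array([[xx,s*y,z] for xx in(x-13,x+13) for y,z in((0,8),(20,8),(20,38),(17,38))]) for s in(-1,1)]
PLATE=[box(-75,75,45,0,8)]+crad(-53)+crad(53)
SC=4
def render(cam,parts,x,y,th,roi):
    c,f=K(cam);R=np.array(c['R']);t=np.array(c['t']); Z=np.array([[np.cos(th),-np.sin(th),0],[np.sin(th),np.cos(th),0],[0,0,1]])
    u0,v0,w,h=roi; m=np.zeros((h*SC,w*SC),np.uint8)
    for p in parts:
        X=(Z@p.T).T+[x,y,0]; q=(R@X.T).T+t; uv=np.c_[c['cx']+f*q[:,0]/q[:,2],c['cy']+f*q[:,1]/q[:,2]]
        uv=(uv-[u0,v0]+0.5)*SC
        cv2.fillConvexPoly(m,np.round(cv2.convexHull(uv.astype(np.float32))*16-8).astype(np.int32),255,shift=4)
    return cv2.resize(m,(w,h),interpolation=cv2.INTER_AREA)/255.
def cmask(im,kind):
    h=cv2.cvtColor(im,cv2.COLOR_RGB2HSV).astype(int);H,S,V=h[...,0],h[...,1],h[...,2]; 
    if kind=='blue': return (H>100)&(H<130)&(S>110)
    if kind=='orange': return ((H<14))&(S>120)
    if kind=='brass': return (H>8)&(H<30)&(S>90)
def fit(cams,parts,masks,x0,r=48):
    rois={}
    for c in cams:
        u,v=proj(c,[x0[0],x0[1],14]).astype(int); rois[c]=(u-r,v-r,2*r,2*r)
    def cost(p):
        return sum(np.abs(render(c,parts,p[0],p[1],p[2]/50,rois[c])-masks[c][rois[c][1]:rois[c][1]+2*r,rois[c][0]:rois[c][0]+2*r]).sum() for c in cams)
    b=None
    for dx in(-6,0,6):
        s=minimize(cost,[x0[0]+dx,x0[1]-dx/2,x0[2]*50],method='Nelder-Mead',options=dict(initial_simplex=np.array([[x0[0]+dx,x0[1],x0[2]*50],[x0[0]+dx+6,x0[1],x0[2]*50],[x0[0]+dx,x0[1]+6,x0[2]*50],[x0[0]+dx,x0[1],x0[2]*50+4]])))
        if b is None or s.fun<b.fun:b=s
    return np.round([b.x[0],b.x[1],np.degrees(b.x[2]/50)],1),round(b.fun,1)
E
cat > m1.py <<'E'
from fit import *
I={c:ctrl.get_image(c) for c in('top','scene')}
def near(m,c,x,y,r=110):
    out=np.zeros(m.shape,bool); v,u=np.nonzero(m)
    for a,b in zip(u,v):
        p=back(c,(a,b),14)
        if np.hypot(p[0]-x,p[1]-y)<r: out[b,a]=1
    return cv2.morphologyEx(out.astype(np.uint8),cv2.MORPH_CLOSE,np.ones((1,1),np.uint8)).astype(float)
def grey(im,c,x,y):
    g=cv2.cvtColor(im,cv2.COLOR_RGB2GRAY).astype(int)
    return None
jobs=[('blue',PLATE,(495,-344,0.)),('orange',PLATE,(495,288,-.03)),('brass',STUD,(647,-16,-.34))]
for k,parts,x0 in jobs:
    M={c:near(cmask(I[c],k),c,*x0[:2]) for c in I}
    if k=='brass': # rings dark: close
        M={c:cv2.morphologyEx(M[c],cv2.MORPH_CLOSE,np.ones((5,5))) for c in M}
    for cs in (['top'],['scene'],['top','scene']): print(k,cs,[int(M[c].sum()) for c in cs],*fit(cs,parts,M,x0))
# grey: GrabCut
x0=(443,-123,.1)
M={}
for c in I:
    u,v=proj(c,[*x0[:2],14]); m=np.full(I[c].shape[:2],cv2.GC_BGD,np.uint8)
    R=render(c,STUD,*x0,(0,0,640,400))>.5
    m[cv2.dilate(R.astype(np.uint8),np.ones((17,17)))>0]=cv2.GC_PR_BGD; m[cv2.erode(R.astype(np.uint8),np.ones((3,3)))>0]=cv2.GC_PR_FGD
    # limit: 
    g=I[c][:,:,:]; cv2.grabCut(np.ascontiguousarray(g[:,:,::-1]),m,None,np.zeros((1,65)),np.zeros((1,65)),5,cv2.GC_INIT_WITH_MASK)
    M[c]=((m==1)|(m==3)).astype(float)
    o=I[c].copy(); o[M[c]>0]=[255,0,0]; u,v=int(u),int(v); cv2.imwrite(f'pics/gc_{c}.png',cv2.resize(np.hstack([o[v-40:v+40,u-40:u+40],I[c][v-40:v+40,u-40:u+40]]),(640,320))[:,:,::-1])
for cs in (['top'],['scene'],['top','scene']): print('grey',cs,[int(M[c].sum()) for c in cs],*fit(cs,STUD,M,x0))
E
python3 m1.py
```

```text
Traceback (most recent call last):
  File "m1.py", line 14, in <module>
    M={c:near(cmask(I[c],k),c,*x0[:2]) for c in I}
         ~~~~^^^^^^^^^^^^^^^^^^^^^^^^^
  File "m1.py", line 6, in near
    p=back(c,(a,b),14)
  File "h.py", line 8, in back
    c,f=K(cam); R=np.array(c['R']);t=np.array(c['t'])
        ~^^^^^
  File "h.py", line 6, in K
    c=ctrl.camera_info(cam); f=200/np.tan(np.radians(c['fovy'])/2); return c,f
ValueError: time passes only in moves, steps and waits
```

```bash
sed -i 's/^def K(cam):/import functools\n@functools.lru_cache\ndef K(cam):/' h.py; time python3 m1.py; python3 -c "
from h import *;print(ctrl.read_state()['clock'])"
```

```text
blue ['top'] [2111] [ 497.  -348.4   -2.5] 352.0
blue ['scene'] [1064] [ 495.2 -348.2   -2. ] 104.5
blue ['top', 'scene'] [2111, 1064] [ 496.7 -348.5   -2.4] 461.1
orange ['top'] [2261] [493.5 295.3  -4.4] 193.3
orange ['scene'] [2138] [493.2 294.7  -4.5] 147.3
orange ['top', 'scene'] [2261, 2138] [493.4 294.9  -4.2] 347.7
brass ['top'] [550] [648.9 -16.4 -18.6] 131.8
brass ['scene'] [668] [647.3 -16.5 -19.7] 69.2
brass ['top', 'scene'] [550, 668] [647.8 -16.3 -19.8] 205.8
grey ['top'] [747] [ 443.9 -119.4    5.8] 54.5
grey ['scene'] [566] [ 444.  -120.5    6.4] 85.6
grey ['top', 'scene'] [747, 566] [ 444.4 -119.5    5.9] 144.0
1.0
real	0m6.950s
user	0m6.270s
sys	0m0.371s
```

```bash
python3 -c "
import cv2,numpy as np
cv2.imwrite('pics/gc.png',np.vstack([cv2.imread('pics/gc_top.png')[:280],cv2.imread('pics/gc_scene.png')[:300]]))"
```

```text
(no output)
```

View pics/gc.png

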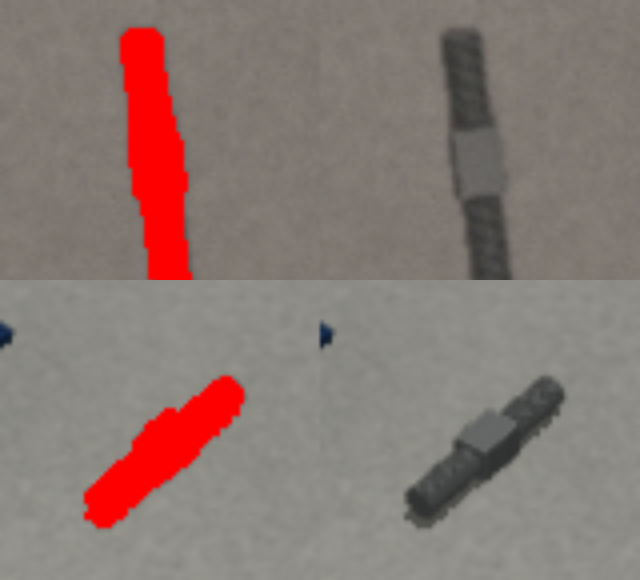

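```bash
cat >> m1.py <<'E'
print(axis(near(cmask(I['top'],'blue'),'top',495,-344)>0,'top',8),axis(near(cmask(I['top'],'orange'),'top',495,288)>0,'top',8))
def ov(c,parts,p,r=45):
    u,v=proj(c,[p[0],p[1],10]).astype(int); im=cv2.resize(I[c][v-r:v+r,u-r:u+r],(8*r//2*2//2,8*r//2*2//2),interpolation=cv2.INTER_CUBIC); n=im.shape[0]; s=n/(2*r)
    cc,f=K(c);Z=np.radians(p[2])
    for q in parts:
        X=np.c_[q[:,0]*np.cos(Z)-q[:,1]*np.sin(Z)+p[0],q[:,0]*np.sin(Z)+q[:,1]*np.cos(Z)+p[1],q[:,2]]
        w=np.array([proj(c,a) for a in X]); w=(w-[u-r,v-r]+.5)*s-.5
        cv2.polylines(im,[np.round(cv2.convexHull(w.astype(np.float32))*16).astype(np.int32)],True,(255,255,0),1,shift=4)
    return im
L=[(PLATE,(496.7,-348.5,-2.4)),(PLATE,(493.4,294.9,-4.3)),(STUD,(647.8,-16.3,-19.6)),(STUD,(444.2,-119.7,6))]
cv2.imwrite('pics/ov.png',cv2.resize(np.vstack([np.hstack([ov(c,*l) for l in L]) for c in I]),(800,400),interpolation=cv2.INTER_AREA)[:,:,::-1])
cv2.imwrite('pics/ovp.png',np.vstack([np.hstack([ov(c,*l) for l in L[:2]]) for c in I])[:,:,::-1])
E
python3 m1.py|tail -1
```

```text
{'rect_c': array([ 495.6, -348. ]), 'size': array([144.7,  90. ]), 'ang_rect': np.float32(177.5), 'mean': array([ 494.6, -347. ]), 'ang_pca': np.float64(178.8)} {'rect_c': array([493.1, 294.6]), 'size': array([147.7,  91. ]), 'ang_rect': np.float32(175.6), 'mean': array([492.4, 294.5]), 'ang_pca': np.float64(175.8)}
```

View pics/ov.png

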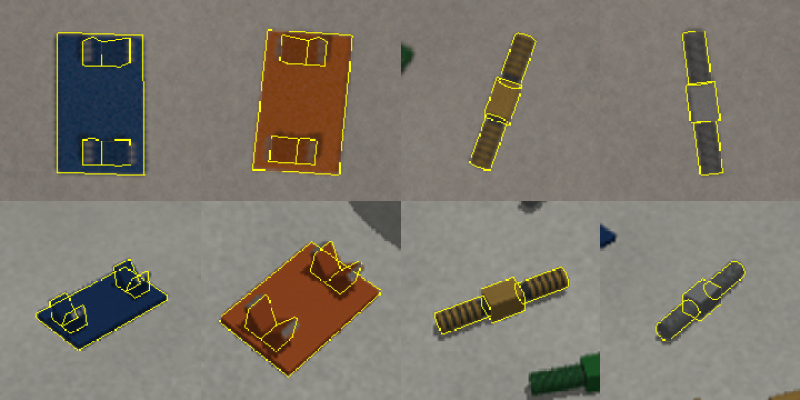

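View pics/ovp.png

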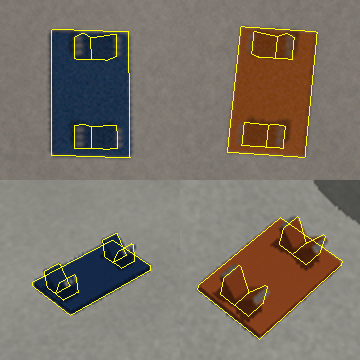

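```bash
cat > go.py <<'E'
from h import *
from scipy.spatial.transform import Rotation as Ro
import sys
# usage: go.py x y z jawdeg   -> tool-frame deltas
def info(x,y,z,jaw):
    s=ctrl.read_state(); R=Ro.from_euler('xyz',s['tool_rot']); p=np.array(s['eef_pos']); M=R.as_matrix()
    best=None
    for a in (jaw,jaw+180):
        a=np.radians(a); zx=np.array([np.cos(a),np.sin(a),0]); xx=np.array([0,0,-1.]); T=np.c_[xx,np.cross(zx,xx),zx]
        rv=(R.inv()*Ro.from_matrix(T)).as_rotvec()
        if best is None or np.linalg.norm(rv)<np.linalg.norm(best[0]): best=(rv,T,a)
    rv,T,a=best; d=np.array([x,y,z])-p
    print('t',round(s['clock'],2),'pos',np.round(p,1),'jaw',np.round(np.degrees(np.arctan2(M[1,2],M[0,2])),1),'F',np.round(s['force'],1),'w',round(s['width'],1),'q',np.round(s['qpos'],2))
    print('world d',np.round(d,1),'tool-now d/750',np.round(M.T@d/750,4),'tool-after-turn d/750',np.round(T.T@d/750,4),'turn/6deg',np.round(np.degrees(rv)/6,3), 'jaw target',np.degrees(a))
if __name__=='__main__': info(*map(float,sys.argv[1:5]))
E
python3 go.py 647.8 -16.3 150 70.3; python3 go.py 647.8 -16.3 150 -109.7; grep -n . /dev/null
```

```text
t 1.1 pos [166.3 628.3 231.3] jaw 75.2 F [-0.3 -0.5 -0.1] w 85.5 q [-1.38  0.63  0.04  1.52 -0.03  1.   -0.02]
world d [ 481.5 -644.6  -81.3] tool-now d/750 [ 0.1084 -0.8406 -0.6666] tool-after-turn d/750 [ 0.1084 -0.8941 -0.5928] turn/6deg [ 0.812 -0.001 -0.   ] jaw target 70.3
t 1.1 pos [166.3 628.3 231.3] jaw 75.2 F [-0.3 -0.5 -0.1] w 85.5 q [-1.38  0.63  0.04  1.52 -0.03  1.   -0.02]
world d [ 481.5 -644.6  -81.3] tool-now d/750 [ 0.1084 -0.8406 -0.6666] tool-after-turn d/750 [ 0.1084 -0.8941 -0.5928] turn/6deg [ 0.812 -0.001 -0.   ] jaw target 70.3
```

servo_tool --rows '[{"wx": 0.812},{"dy": -0.056,"dz": -0.037},{"dy": -0.056,"dz": -0.037},{"dy": -0.056,"dz": -0.037},{"dy": -0.056,"dz": -0.037}]'

```text
schema error: expected keys dx, dy, dz, wx, wy, wz, fingers
```

```bash
python3 go.py 647.8 -16.3 150 70.3
```

```text
t 1.1 pos [166.3 628.3 231.3] jaw 75.2 F [-0.3 -0.5 -0.1] w 85.5 q [-1.38  0.63  0.04  1.52 -0.03  1.   -0.02]
world d [ 481.5 -644.6  -81.3] tool-now d/750 [ 0.1084 -0.8406 -0.6666] tool-after-turn d/750 [ 0.1084 -0.8941 -0.5928] turn/6deg [ 0.812 -0.001 -0.   ] jaw target 70.3
```

servo_tool --rows '[{"dx": 0,"dy": 0,"dz": 0,"wx": 0.812,"wy": 0,"wz": 0,"fingers": 0},{"dx": 0,"dy": -0.056,"dz": -0.037,"wx": 0,"wy": 0,"wz": 0,"fingers": 0},{"dx": 0,"dy": -0.056,"dz": -0.037,"wx": 0,"wy": 0,"wz": 0,"fingers": 0},{"dx": 0,"dy": -0.056,"dz": -0.037,"wx": 0,"wy": 0,"wz": 0,"fingers": 0},{"dx": 0,"dy": -0.056,"dz": -0.037,"wx": 0,"wy": 0,"wz": 0,"fingers": 0}]'

```text
clock: 1.72
eef_pos: [288.0, 466.0, 231.5]
tool_rot: [-0.418, 1.57, 0.809]
force: [-0.7, 0.5, 0.3]
width: 85.6
```

```bash
python3 go.py 647.8 -16.3 150 70.3
```

```text
t 1.73 pos [288.  466.  231.5] jaw 70.3 F [-0.7  0.5  0.3] w 85.6 q [-1.11  0.48  0.06  1.81 -0.04  0.85  0.2 ]
world d [ 359.8 -482.3  -81.5] tool-now d/750 [ 0.1086 -0.6683 -0.4438] tool-after-turn d/750 [ 0.1087 -0.6684 -0.4437] turn/6deg [0.001 0.005 0.002] jaw target 70.3
```

servo_tool --rows '[{"dx": 0,"dy": -0.0557,"dz": -0.037,"wx": 0,"wy": 0,"wz": 0,"fingers": 0},{"dx": 0,"dy": -0.0557,"dz": -0.037,"wx": 0,"wy": 0,"wz": 0,"fingers": 0},{"dx": 0,"dy": -0.0557,"dz": -0.037,"wx": 0,"wy": 0,"wz": 0,"fingers": 0},{"dx": 0,"dy": -0.0557,"dz": -0.037,"wx": 0,"wy": 0,"wz": 0,"fingers": 0},{"dx": 0,"dy": -0.0557,"dz": -0.037,"wx": 0,"wy": 0,"wz": 0,"fingers": 0}]'

```text
clock: 2.35
eef_pos: [438.0, 265.0, 231.6]
tool_rot: [-0.537, 1.57, 0.69]
force: [-0.1, -0.4, 0.3]
width: 85.6
```

servo_tool --rows '[{"dx": 0,"dy": -0.0557,"dz": -0.037,"wx": 0,"wy": 0,"wz": 0,"fingers": 0},{"dx": 0,"dy": -0.0557,"dz": -0.037,"wx": 0,"wy": 0,"wz": 0,"fingers": 0},{"dx": 0,"dy": -0.0557,"dz": -0.037,"wx": 0,"wy": 0,"wz": 0,"fingers": 0},{"dx": 0,"dy": -0.0557,"dz": -0.037,"wx": 0,"wy": 0,"wz": 0,"fingers": 0},{"dx": 0,"dy": -0.0557,"dz": -0.037,"wx": 0,"wy": 0,"wz": 0,"fingers": 0}]'

```text
clock: 2.98
eef_pos: [587.8, 63.9, 231.5]
tool_rot: [-0.589, 1.57, 0.638]
force: [0.5, 1.1, -0.4]
width: 85.3
```

servo_tool --rows '[{"dx": 0,"dy": -0.0557,"dz": -0.037,"wx": 0,"wy": 0,"wz": 0,"fingers": 0},{"dx": 0,"dy": -0.0557,"dz": -0.037,"wx": 0,"wy": 0,"wz": 0,"fingers": 0},{"dx": 0.06,"dy": 0,"dz": 0,"wx": 0,"wy": 0,"wz": 0,"fingers": 0},{"dx": 0.06,"dy": 0,"dz": 0,"wx": 0,"wy": 0,"wz": 0,"fingers": 0},{"dx": 0,"dy": 0,"dz": 0,"wx": 0,"wy": 0,"wz": 0,"fingers": 0}]'

```text
clock: 3.6
eef_pos: [643.8, -15.2, 137.9]
tool_rot: [1.898, 1.563, 3.125]
force: [0.5, -0.7, 1.0]
width: 85.1
```

```bash
python3 go.py 647.8 -16.3 5 70.3; python3 -c "
from h import *
a=snap('scene','s1');b=snap('top','t1')
u,v=proj('scene',[648,-16,14]).astype(int);p,q=proj('top',[648,-16,14]).astype(int)
cv2.imwrite('pics/c3.png',np.hstack([cv2.resize(x,(400,400)) for x in (a[v-60:v+60,u-60:u+60],b[q-60:q+60,p-60:p+60])])[:,:,::-1])"
```

```text
t 3.6 pos [643.8 -15.2 137.9] jaw 70.3 F [ 0.5 -0.7  1. ] w 85.1 q [-0.07  0.73  0.09  1.61 -0.08  0.81  1.28]
world d [   4.    -1.1 -132.9] tool-now d/750 [ 0.1772 -0.0068  0.0009] tool-after-turn d/750 [ 0.1772 -0.0055  0.0004] turn/6deg [-0.001 -0.024 -0.072] jaw target 70.3
```

View pics/c3.png

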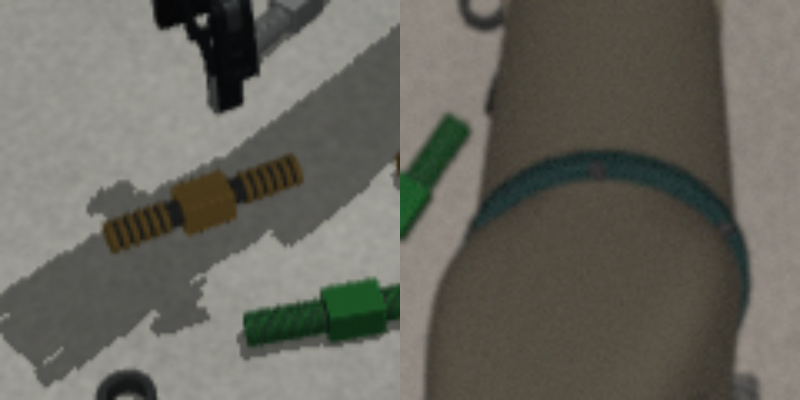

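servo_tool --rows '[{"dx": 0.035,"dy": 0,"dz": 0,"wx": 0,"wy": 0,"wz": 0,"fingers": 0},{"dx": 0.035,"dy": 0,"dz": 0,"wx": 0,"wy": 0,"wz": 0,"fingers": 0},{"dx": 0.035,"dy": 0,"dz": 0,"wx": 0,"wy": 0,"wz": 0,"fingers": 0},{"dx": 0,"dy": 0,"dz": 0,"wx": 0,"wy": 0,"wz": 0,"fingers": 0},{"dx": 0,"dy": 0,"dz": 0,"wx": 0,"wy": 0,"wz": 0,"fingers": 0}]'

```text
clock: 4.32
eef_pos: [648.6, -15.2, 64.9]
tool_rot: [-1.238, 1.567, -0.011]
force: [-0.3, -0.7, 0.6]
width: 85.4
```

```bash
python3 go.py 647.8 -16.3 5 70.3; python3 -c "
from h import *
a=snap('scene','s2')
u,v=proj('scene',[648,-16,14]).astype(int)
cv2.imwrite('pics/c4.png',cv2.resize(a[v-60:v+40,u-50:u+50],(600,600))[:,:,::-1])"
```

```text
t 4.33 pos [648.6 -15.2  64.9] jaw 70.3 F [-0.3 -0.7  0.6] w 85.4 q [-0.06  0.83  0.07  1.65 -0.09  0.66  1.28]
world d [ -0.8  -1.1 -59.9] tool-now d/750 [ 0.0799  0.0008 -0.0018] tool-after-turn d/750 [ 0.0799  0.0005 -0.0017] turn/6deg [0.001 0.012 0.035] jaw target 70.3
```

View pics/c4.png

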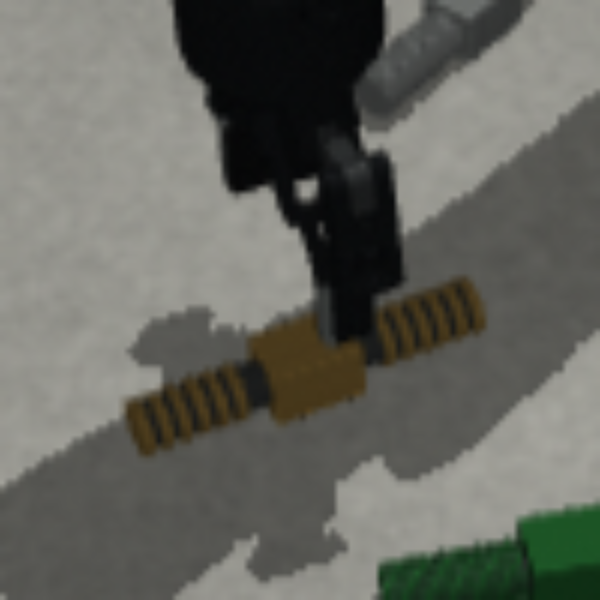

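servo_tool --rows '[{"dx": 0.03,"dy": 0.0005,"dz": -0.0017,"wx": 0,"wy": 0,"wz": 0,"fingers": 0},{"dx": 0.03,"dy": 0,"dz": 0,"wx": 0,"wy": 0,"wz": 0,"fingers": 0},{"dx": 0.02,"dy": 0,"dz": 0,"wx": 0,"wy": 0,"wz": 0,"fingers": 0},{"dx": 0,"dy": 0,"dz": 0,"wx": 0,"wy": 0,"wz": 0,"fingers": 0.3},{"dx": 0,"dy": 0,"dz": 0,"wx": 0,"wy": 0,"wz": 0,"fingers": 1}]'

```text
clock: 5.0
eef_pos: [646.9, -16.4, 3.6]
tool_rot: [-1.238, 1.569, -0.011]
force: [0.4, -0.7, -0.1]
width: 51.8
```

servo_tool --rows '[{"dx": 0,"dy": 0,"dz": 0,"wx": 0,"wy": 0,"wz": 0,"fingers": 1},{"dx": 0,"dy": 0,"dz": 0,"wx": 0,"wy": 0,"wz": 0,"fingers": 1},{"dx": 0,"dy": 0,"dz": 0,"wx": 0,"wy": 0,"wz": 0,"fingers": 1},{"dx": 0,"dy": 0,"dz": 0,"wx": 0,"wy": 0,"wz": 0,"fingers": 1},{"dx": 0,"dy": 0,"dz": 0,"wx": 0,"wy": 0,"wz": 0,"fingers": 1}]'

```text
clock: 5.62
eef_pos: [646.9, -16.2, 3.7]
tool_rot: [-1.109, 1.569, 0.118]
force: [-0.6, 0.7, 6.0]
width: 27.0
```

```bash
python3 go.py 496.5 -348.3 100 88; python3 -c "
from h import *
a=snap('scene','s3')
u,v=proj('scene',[648,-16,14]).astype(int)
cv2.imwrite('pics/c5.png',cv2.resize(a[v-60:v+40,u-50:u+50],(600,600))[:,:,::-1])"
```

```text
t 5.62 pos [646.9 -16.2   3.7] jaw 70.3 F [-0.6  0.7  6. ] w 27.0 q [-0.05  0.92  0.06  1.67 -0.09  0.56  1.29]
world d [-150.4 -332.1   96.3] tool-now d/750 [-0.1289  0.0393 -0.4844] tool-after-turn d/750 [-0.1284  0.185  -0.4496] turn/6deg [-2.95   0.006  0.018] jaw target 88.0
```

View pics/c5.png

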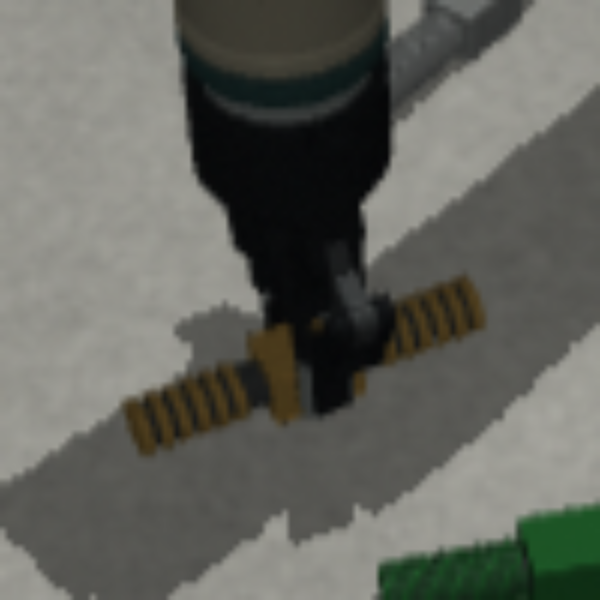

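servo_tool --rows '[{"dx": -0.02,"dy": 0,"dz": 0,"wx": 0,"wy": 0,"wz": 0,"fingers": 1},{"dx": -0.05,"dy": 0,"dz": 0,"wx": 0,"wy": 0,"wz": 0,"fingers": 1},{"dx": -0.058,"dy": 0,"dz": 0,"wx": 0,"wy": 0,"wz": 0,"fingers": 1},{"dx": 0,"dy": 0,"dz": 0,"wx": -1.475,"wy": 0,"wz": 0,"fingers": 1},{"dx": 0,"dy": 0,"dz": 0,"wx": -1.475,"wy": 0,"wz": 0,"fingers": 1}]'

```text
out of range: row 4 has -1.475, outside -1 to 1
```

```bash
python3 go.py 496.5 -348.3 100 88
```

```text
t 5.67 pos [646.9 -16.2   3.7] jaw 70.3 F [-0.5  0.9  5.9] w 27.2 q [-0.05  0.92  0.06  1.67 -0.09  0.56  1.29]
world d [-150.4 -332.1   96.3] tool-now d/750 [-0.1289  0.0393 -0.4844] tool-after-turn d/750 [-0.1284  0.185  -0.4496] turn/6deg [-2.95   0.006  0.018] jaw target 88.0
```

servo_tool --rows '[{"dx": -0.02,"dy": 0,"dz": 0,"wx": 0,"wy": 0,"wz": 0,"fingers": 1},{"dx": -0.05,"dy": 0,"dz": 0,"wx": 0,"wy": 0,"wz": 0,"fingers": 1},{"dx": -0.058,"dy": 0,"dz": 0,"wx": -0.95,"wy": 0,"wz": 0,"fingers": 1},{"dx": 0,"dy": 0,"dz": 0,"wx": -1,"wy": 0,"wz": 0,"fingers": 1},{"dx": 0,"dy": 0,"dz": 0,"wx": -1,"wy": 0,"wz": 0,"fingers": 1}]'

```text
clock: 6.3
eef_pos: [645.5, -16.5, 99.4]
tool_rot: [2.63, 1.57, -2.114]
force: [0.0, 0.5, -4.2]
width: 27.2
```

servo_tool --rows '[{"dx": 0,"dy": 0.0205,"dz": -0.05,"wx": 0,"wy": 0,"wz": 0,"fingers": 1},{"dx": 0,"dy": 0.0205,"dz": -0.05,"wx": 0,"wy": 0,"wz": 0,"fingers": 1},{"dx": 0,"dy": 0.0205,"dz": -0.05,"wx": 0,"wy": 0,"wz": 0,"fingers": 1},{"dx": 0,"dy": 0.0205,"dz": -0.05,"wx": 0,"wy": 0,"wz": 0,"fingers": 1},{"dx": 0,"dy": 0.0205,"dz": -0.05,"wx": 0,"wy": 0,"wz": 0,"fingers": 1}]'

```text
clock: 6.92
eef_pos: [561.3, -202.3, 98.7]
tool_rot: [1.671, 1.57, -3.076]
force: [0.1, 0.0, -4.2]
width: 27.0
```

servo_tool --rows '[{"dx": 0,"dy": 0.0205,"dz": -0.05,"wx": 0,"wy": 0,"wz": 0,"fingers": 1},{"dx": 0,"dy": 0.0205,"dz": -0.05,"wx": 0,"wy": 0,"wz": 0,"fingers": 1},{"dx": 0,"dy": 0.0205,"dz": -0.05,"wx": 0,"wy": 0,"wz": 0,"fingers": 1},{"dx": 0,"dy": 0.0205,"dz": -0.05,"wx": 0,"wy": 0,"wz": 0,"fingers": 1},{"dx": 0,"dy": 0,"dz": 0,"wx": 0,"wy": 0,"wz": 0,"fingers": 1}]'

```text
clock: 7.55
eef_pos: [491.9, -354.1, 98.6]
tool_rot: [2.427, 1.566, -2.327]
force: [-0.0, -0.1, -4.1]
width: 26.5
```

servo_tool --rows '[{"dx": 0,"dy": 0,"dz": 0,"wx": 0,"wy": 0,"wz": 0,"fingers": 1},{"dx": 0,"dy": 0,"dz": 0,"wx": 0,"wy": 0,"wz": 0,"fingers": 1}]'

```text
clock: 7.8
eef_pos: [496.5, -347.2, 98.6]
tool_rot: [0.024, 1.57, 1.562]
force: [-0.3, 0.4, -5.2]
width: 26.9
```

```bash
python3 go.py 496.5 -348.3 100 88;python3 -c "
from h import *
a=snap('scene','s4');b=snap('top','t4')
u,v=proj('scene',[496,-348,60]).astype(int);p,q=proj('top',[496,-348,60]).astype(int)
cv2.imwrite('pics/c6.png',np.hstack([cv2.resize(x,(400,400)) for x in (a[v-50:v+50,u-50:u+50],b[q-50:q+50,p-50:p+50])])[:,:,::-1])"
```

```text
t 7.8 pos [ 496.5 -347.2   98.6] jaw 88.1 F [-0.3  0.4 -5.2] w 26.9 q [ 0.61  0.73 -0.07  1.76  0.08  0.66  2.03]
world d [-0.  -1.1  1.4] tool-now d/750 [-0.0019 -0.     -0.0014] tool-after-turn d/750 [-0.0019 -0.     -0.0014] turn/6deg [ 0.019  0.01  -0.   ] jaw target 88.0
```

View pics/c6.png

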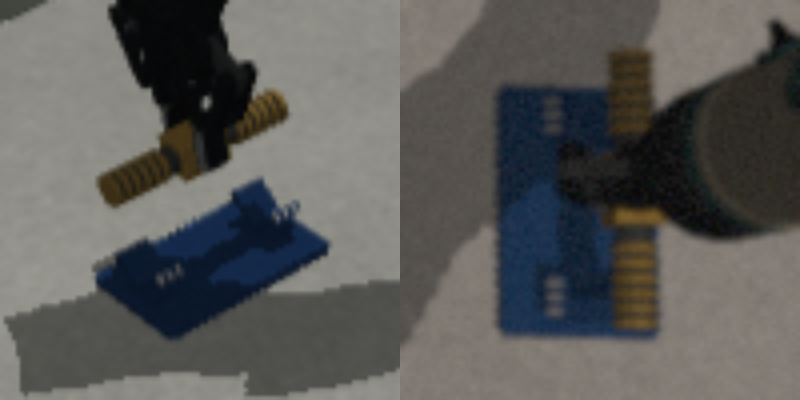

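```bash
cat > ov2.py <<'E'
from fit import *
import sys
def ov(im,c,items,ctr,r=50,n=400):
    u,v=proj(c,ctr).astype(int); im=cv2.resize(im[v-r:v+r,u-r:u+r],(n,n),interpolation=cv2.INTER_CUBIC); s=n/(2*r)
    for parts,p,dz,col in items:
        Z=np.radians(p[2])
        for q in parts:
            X=np.c_[q[:,0]*np.cos(Z)-q[:,1]*np.sin(Z)+p[0],q[:,0]*np.sin(Z)+q[:,1]*np.cos(Z)+p[1],q[:,2]+dz]
            w=np.array([proj(c,a) for a in X]); w=(w-[u-r,v-r]+.5)*s-.5
            cv2.polylines(im,[np.round(cv2.convexHull(w.astype(np.float32))*16).astype(np.int32)],True,col,1,shift=4)
    return im
def both(tag,items,ctr,out):
    cv2.imwrite(out,np.hstack([ov(cv2.imread(f'pics/{a}{tag}.png'),c,items,ctr) for a,c in(('s','scene'),('t','top'))]))
E
python3 -c "
from ov2 import *
both(4,[(STUD,(496.5,-347.2,-1.9),94.9,(0,255,0)),(PLATE,(496.5,-348.3,-2.2),0,(0,255,255))],[496,-348,60],'pics/c7.png')"
```

```text
(no output)
```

View pics/c7.png

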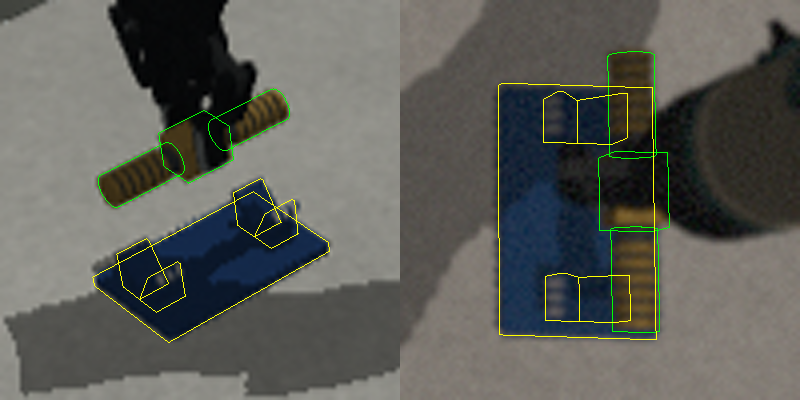

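servo_tool --rows '[{"dx": 0.03,"dy": 0.0007,"dz": -0.0014,"wx": -0.08,"wy": 0,"wz": 0,"fingers": 1},{"dx": 0.03,"dy": 0,"dz": 0,"wx": 0,"wy": 0,"wz": 0,"fingers": 1},{"dx": 0.02,"dy": 0,"dz": 0,"wx": 0,"wy": 0,"wz": 0,"fingers": 1},{"dx": 0,"dy": 0,"dz": 0,"wx": 0,"wy": 0,"wz": 0,"fingers": 1},{"dx": 0,"dy": 0,"dz": 0,"wx": 0,"wy": 0,"wz": 0,"fingers": 1}]'

```text
clock: 8.52
eef_pos: [496.0, -350.0, 39.2]
tool_rot: [-2.073, 1.57, -0.529]
force: [0.5, 0.8, -4.8]
width: 26.8
```

```bash
python3 go.py 496.3 -348.3 24.7 88.6;python3 -c "
from ov2 import *
a=snap('scene','s5');b=snap('top','t5')
s=ctrl.read_state();e=s['eef_pos']
both(5,[(STUD,(e[0],e[1],-1.4),e[2]-3.7,(0,255,0)),(PLATE,(496.3,-348.3,-1.4),0,(0,255,255))],[496,-348,40],'pics/c8.png')"
```

```text
t 8.53 pos [ 496.  -350.    39.2] jaw 88.5 F [ 0.5  0.8 -4.8] w 26.8 q [ 0.61  0.82 -0.06  1.78  0.09  0.54  2.03]
world d [  0.3   1.7 -14.5] tool-now d/750 [ 0.0193 -0.0003  0.0023] tool-after-turn d/750 [ 0.0193 -0.0003  0.0023] turn/6deg [-0.018 -0.006  0.01 ] jaw target 88.6
```

View pics/c8.png

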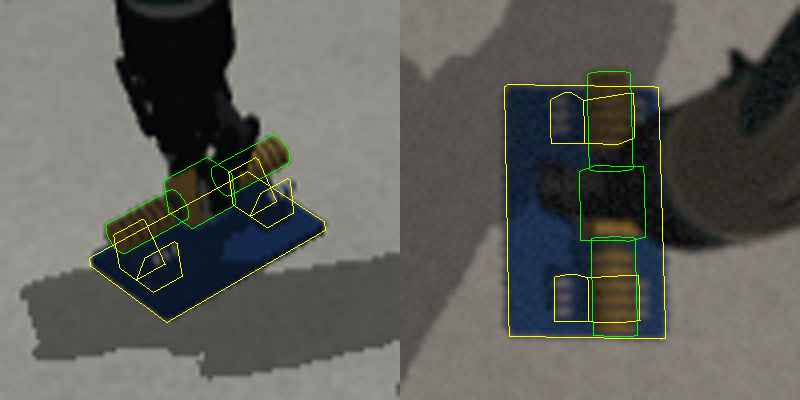

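```bash
python3 -c "
from ov2 import *
b=cv2.imread('pics/t5.png');u,v=proj('top',[496,-348,40]).astype(int);print(u,v)
cv2.imwrite('pics/c9.png',cv2.resize(b[v-40:v+40,u-20:u+30],(500,800),interpolation=cv2.INTER_CUBIC)[:,:])
b=cv2.imread('pics/top0.png');cv2.imwrite('pics/c10.png',cv2.resize(b[v-40:v+40,u-30:u+30],(450,600),interpolation=cv2.INTER_CUBIC)[:,:])
for m in (b,): print([int(x) for x in m[v-22+0,u-15:u+25,:].sum(1)]);print([int(x) for x in m[v+26,u-15:u+25,:].sum(1)])
"
```

```text
478 210
[120, 114, 138, 211, 246, 267, 261, 186, 127, 127, 144, 145, 140, 135, 119, 115, 123, 148, 125, 136, 128, 120, 146, 210, 217, 217, 170, 131, 148, 176, 236, 302, 368, 372, 377, 368, 365, 362, 356, 370]
[137, 119, 129, 140, 169, 189, 205, 173, 138, 109, 127, 127, 136, 123, 125, 113, 133, 121, 135, 124, 126, 132, 136, 139, 176, 193, 188, 174, 145, 142, 189, 261, 333, 361, 376, 371, 372, 365, 359, 366]
```

View pics/c10.png

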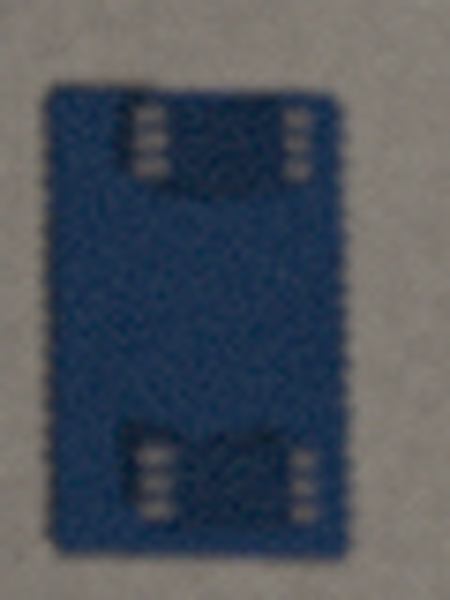

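```bash
python3 -c "
from ov2 import *
f=lambda x,y,z: np.round(back('top',(448+x/7.5-.5,170+y/7.5-.5),z)[:2],1)
print('blue')
for y,xs in((143,(137,166,284,312)),(483,(138,174,290,316))): 
    print([f(x,y,38) for x in xs])
print('corners',[f(x,y,8) for x,y in((48,90),(338,95),(52,550),(345,553))], 'lip ends x', [f(225,y,38) for y in(105,182,448,520)])
b=cv2.imread('pics/top0.png');cv2.imwrite('pics/c11.png',cv2.resize(b[175:255,174:234],(450,600),interpolation=cv2.INTER_CUBIC))
"
```

```text
blue
[array([ 548.6, -322.3]), array([ 548.5, -331.3]), array([ 548.3, -367.9]), array([ 548.2, -376.6])]
[array([ 443.3, -317.8]), array([ 443.2, -328.8]), array([ 443. , -364.3]), array([ 442.9, -372.3])]
corners [array([ 570.3, -303.6]), array([ 568. , -396.1]), array([ 424. , -298.5]), array([ 422.4, -390.5])] lip ends x [array([ 560.4, -350.2]), array([ 536.2, -349. ]), array([ 453.8, -344.9]), array([ 431.8, -343.8])]
```

View pics/c11.png

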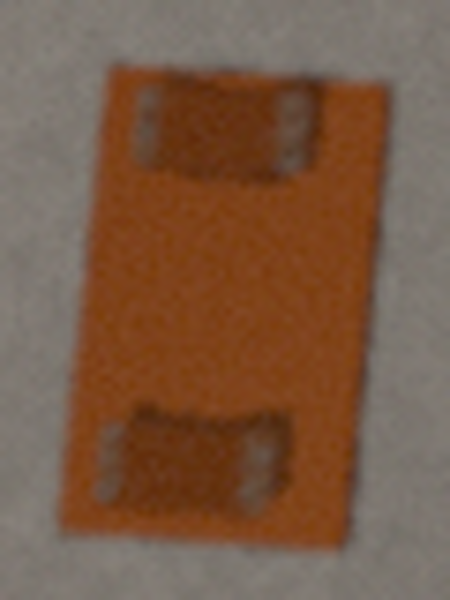

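servo_tool --rows '[{"dx": 0,"dy": 0,"dz": 0.003,"wx": 0.08,"wy": 0,"wz": 0,"fingers": 1},{"dx": 0.008,"dy": 0,"dz": 0,"wx": 0,"wy": 0,"wz": 0,"fingers": 1},{"dx": 0.007,"dy": 0,"dz": 0,"wx": 0,"wy": 0,"wz": 0,"fingers": 1},{"dx": 0,"dy": 0,"dz": 0,"wx": 0,"wy": 0,"wz": 0,"fingers": 1},{"dx": 0,"dy": 0,"dz": 0,"wx": 0,"wy": 0,"wz": 0,"fingers": 1}]'

```text
clock: 9.25
eef_pos: [495.3, -347.6, 27.1]
tool_rot: [1.079, 1.57, 2.615]
force: [0.1, -0.5, -4.8]
width: 27.0
```

```bash
python3 go.py 496.0 -347.7 24.7 88.0;python3 -c "
from ov2 import *
a=snap('scene','s6');b=snap('top','t6')
s=ctrl.read_state();e=s['eef_pos']
both(6,[],[496,-348,40],'pics/c12.png')
f=lambda x,y,z: np.round(back('top',(174+x/7.5-.5,175+y/7.5-.5),z)[:2],1)
print('orange',[[f(x,y,38) for x in xs] for y,xs in ((126,(135,160,278,312)),(465,(98,122,242,280)))])
print([f(x,y,8) for x,y in((110,68),(390,84),(62,528),(347,545))])
"
```

```text
t 9.25 pos [ 495.3 -347.6   27.1] jaw 88.0 F [ 0.1 -0.5 -4.8] w 27.0 q [ 0.6   0.84 -0.06  1.79  0.09  0.52  2.02]
world d [ 0.7 -0.1 -2.4] tool-now d/750 [ 0.0033 -0.0009 -0.0002] tool-after-turn d/750 [ 0.0033 -0.0009 -0.0002] turn/6deg [-0.001  0.001 -0.003] jaw target 88.0
orange [[array([546.8, 316.5]), array([546.7, 308.7]), array([546.4, 272. ]), array([546.4, 261.5])], [array([441.8, 324.5]), array([441.8, 317.2]), array([441.5, 280.4]), array([441.4, 268.7])]]
[array([569.9, 333.8]), array([564. , 244.1]), array([423.6, 344.1]), array([417.6, 254.4])]
```

View pics/c12.png

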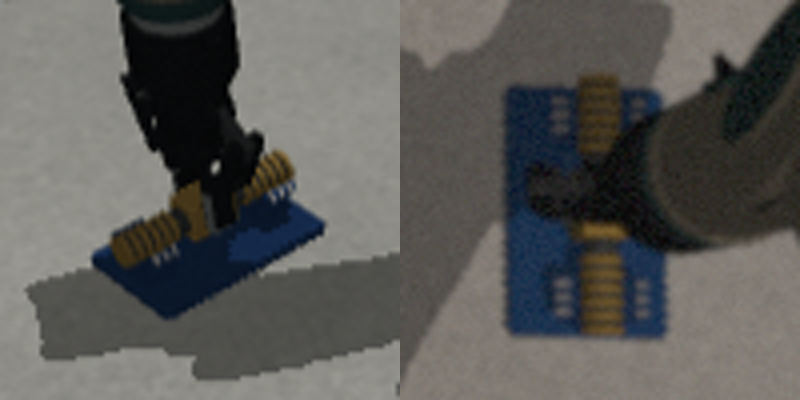

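servo_tool --rows '[{"dx": 0.0015,"dy": -0.0009,"dz": 0,"wx": 0,"wy": 0,"wz": 0,"fingers": 1},{"dx": 0.0015,"dy": 0,"dz": 0,"wx": 0,"wy": 0,"wz": 0,"fingers": 1},{"dx": 0,"dy": 0,"dz": 0,"wx": 0,"wy": 0,"wz": 0,"fingers": 1}]'

```text
clock: 9.72
eef_pos: [496.4, -348.2, 25.3]
tool_rot: [-2.373, 1.569, -0.837]
force: [-0.1, -1.3, -3.4]
width: 27.4
```

servo_tool --rows '[{"dx": 0.001,"dy": 0,"dz": 0,"wx": 0,"wy": 0,"wz": 0,"fingers": 1},{"dx": 0,"dy": 0,"dz": 0,"wx": 0,"wy": 0,"wz": 0,"fingers": 1}]'

```text
clock: 9.98
eef_pos: [496.5, -348.6, 24.9]
tool_rot: [-2.416, 1.569, -0.88]
force: [-0.9, -1.8, 2.0]
width: 26.9
```

servo_tool --rows '[{"dx": 0.0008,"dy": 0,"dz": -0.0006,"wx": 0,"wy": 0,"wz": 0,"fingers": 1},{"dx": 0,"dy": 0,"dz": 0,"wx": 0,"wy": 0,"wz": 0,"fingers": 1}]'

```text
clock: 10.22
eef_pos: [496.5, -348.8, 24.6]
tool_rot: [-2.381, 1.569, -0.846]
force: [-1.8, -2.1, 6.0]
width: 26.7
```

servo_tool --rows '[{"dx": 0,"dy": 0,"dz": 0,"wx": 0,"wy": 0,"wz": 0,"fingers": 0.6},{"dx": 0,"dy": 0,"dz": 0,"wx": 0,"wy": 0,"wz": 0,"fingers": 0.4},{"dx": 0,"dy": 0,"dz": 0,"wx": 0,"wy": 0,"wz": 0,"fingers": 0.2},{"dx": 0,"dy": 0,"dz": 0,"wx": 0,"wy": 0,"wz": 0,"fingers": 0},{"dx": 0,"dy": 0,"dz": 0,"wx": 0,"wy": 0,"wz": 0,"fingers": 0}]'

```text
clock: 10.85
eef_pos: [496.0, -348.0, 23.6]
tool_rot: [0.731, 1.571, 2.266]
force: [-0.4, -1.3, -0.4]
width: 85.5
```

```bash
python3 go.py 444.2 -119.7 110 96;python3 -c "
from ov2 import *
a=snap('scene','s7');b=snap('top','t7')
both(7,[],[496,-348,40],'pics/c13.png')
"
```

```text
t 10.85 pos [ 496.  -348.    23.6] jaw 88.0 F [-0.4 -1.3 -0.4] w 85.5 q [ 0.6   0.85 -0.06  1.78  0.09  0.51  2.02]
world d [-51.8 228.3  86.4] tool-now d/750 [-0.1151  0.0797  0.3018] tool-after-turn d/750 [-0.1152  0.0369  0.3099] turn/6deg [-1.334e+00  2.000e-03 -1.000e-03] jaw target 96.00000000000001
```

View pics/c13.png

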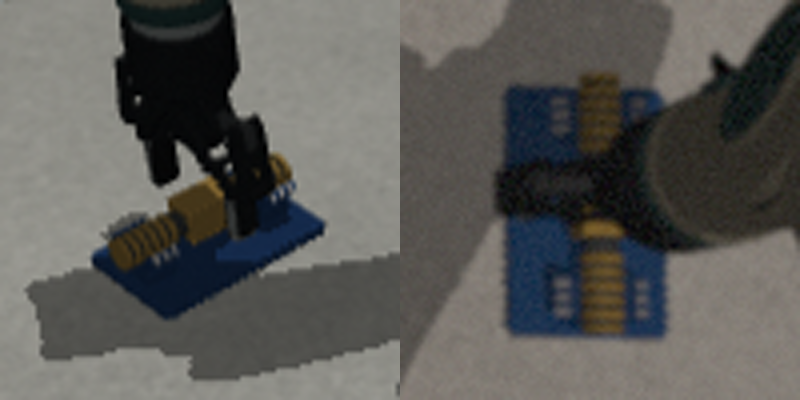

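servo_tool --rows '[{"dx": -0.025,"dy": 0,"dz": 0,"wx": 0,"wy": 0,"wz": 0,"fingers": 0},{"dx": -0.04,"dy": 0,"dz": 0,"wx": 0,"wy": 0,"wz": 0,"fingers": 0},{"dx": -0.05,"dy": 0,"dz": 0,"wx": 0,"wy": 0,"wz": 0,"fingers": 0},{"dx": 0,"dy": 0,"dz": 0,"wx": -0.667,"wy": 0,"wz": 0,"fingers": 0},{"dx": 0,"dy": 0,"dz": 0,"wx": -0.667,"wy": 0,"wz": 0,"fingers": 0}]'

```text
clock: 11.58
eef_pos: [496.7, -348.5, 112.2]
tool_rot: [-2.347, 1.568, -0.669]
force: [-0.5, -0.1, -0.7]
width: 85.5
```

servo_tool --rows '[{"dx": 0,"dy": 0.0074,"dz": 0.062,"wx": 0,"wy": 0,"wz": 0,"fingers": 0},{"dx": 0,"dy": 0.0074,"dz": 0.062,"wx": 0,"wy": 0,"wz": 0,"fingers": 0},{"dx": 0,"dy": 0.0074,"dz": 0.062,"wx": 0,"wy": 0,"wz": 0,"fingers": 0},{"dx": 0,"dy": 0.0074,"dz": 0.062,"wx": 0,"wy": 0,"wz": 0,"fingers": 0},{"dx": 0,"dy": 0.0074,"dz": 0.062,"wx": 0,"wy": 0,"wz": 0,"fingers": 0}]'

```text
clock: 12.2
eef_pos: [444.4, -118.5, 111.3]
tool_rot: [-1.818, 1.568, -0.143]
force: [0.4, 1.2, -0.3]
width: 85.6
```

servo_tool --rows '[{"dx": 0,"dy": 0,"dz": 0,"wx": 0,"wy": 0,"wz": 0,"fingers": 0},{"dx": 0,"dy": 0,"dz": 0,"wx": 0,"wy": 0,"wz": 0,"fingers": 0}]'

```text
clock: 12.45
eef_pos: [445.1, -120.5, 110.9]
tool_rot: [-2.138, 1.568, -0.462]
force: [-0.5, -0.0, -0.5]
width: 85.5
```

```bash
python3 go.py 444.2 -119.7 5 96;python3 -c "
from ov2 import *
a=snap('scene','s8');b=snap('top','t8')
both(8,[(STUD,(496,-348,-1.9),21,(0,255,0))],[496,-348,40],'pics/c14.png')
both(8,[(STUD,(444.2,-119.7,6),0,(0,255,0))],[444,-120,14],'pics/c15.png')
"
```

```text
t 12.45 pos [ 445.1 -120.5  110.9] jaw 96.0 F [-0.5 -0.  -0.5] w 85.5 q [ 0.25  0.57 -0.06  2.14  0.08  0.43  1.79]
world d [  -0.9    0.8 -105.9] tool-now d/750 [0.1412 0.0013 0.0013] tool-after-turn d/750 [0.1412 0.0011 0.0011] turn/6deg [-0.    -0.012  0.019] jaw target 96.00000000000001
```

View pics/c14.png

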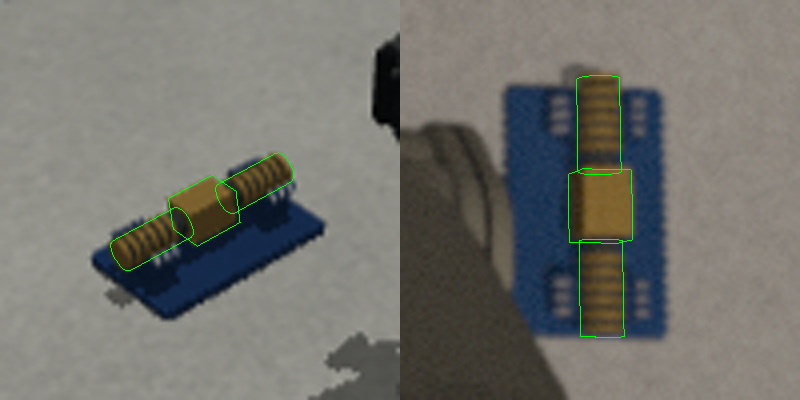

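View pics/c15.png

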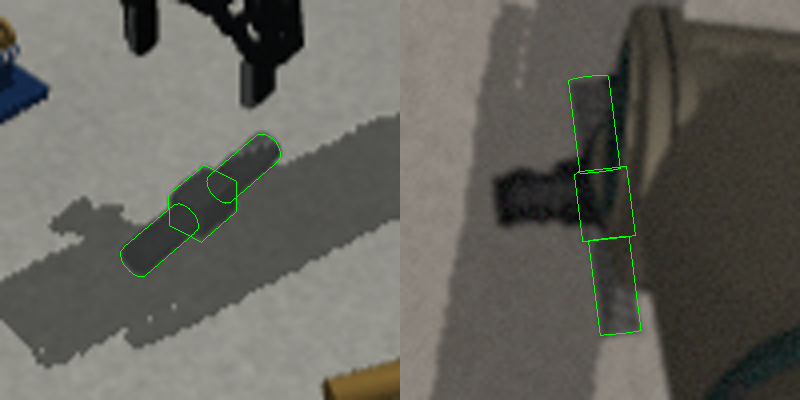

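servo_tool --rows '[{"dx": 0.035,"dy": 0.0012,"dz": 0.0012,"wx": 0,"wy": 0,"wz": 0,"fingers": 0},{"dx": 0.035,"dy": 0,"dz": 0,"wx": 0,"wy": 0,"wz": 0,"fingers": 0},{"dx": 0.035,"dy": 0,"dz": 0,"wx": 0,"wy": 0,"wz": 0,"fingers": 0},{"dx": 0.022,"dy": 0,"dz": 0,"wx": 0,"wy": 0,"wz": 0,"fingers": 0},{"dx": 0.012,"dy": 0,"dz": 0,"wx": 0,"wy": 0,"wz": 0,"fingers": 0}]'

```text
clock: 13.18
eef_pos: [441.7, -121.0, 10.1]
tool_rot: [1.775, 1.565, -2.834]
force: [0.9, -0.2, 0.4]
width: 85.0
```

```bash
python3 go.py 444.2 -119.7 4.5 96;python3 -c "
from ov2 import *
a=snap('scene','s9');b=snap('top','t9')
both(9,[],[444,-120,14],'pics/c16.png')
"
```

```text
t 13.18 pos [ 441.7 -121.    10.1] jaw 95.9 F [ 0.9 -0.2  0.4] w 85.0 q [ 0.34  0.78 -0.2   2.19  0.64  0.24  1.24]
world d [ 2.5  1.3 -5.6] tool-now d/750 [ 0.0074 -0.0035  0.0014] tool-after-turn d/750 [ 0.0074 -0.0035  0.0014] turn/6deg [-0.02  -0.011 -0.054] jaw target 96.00000000000001
```

View pics/c16.png

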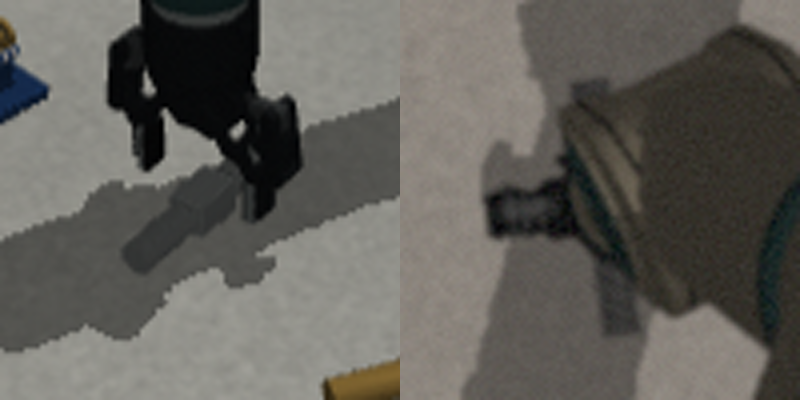

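servo_tool --rows '[{"dx": 0,"dy": 0,"dz": 0,"wx": 0,"wy": 0,"wz": 0,"fingers": 0},{"dx": 0,"dy": 0,"dz": 0,"wx": 0,"wy": 0,"wz": 0,"fingers": 0}]'

```text
clock: 13.52
eef_pos: [442.0, -119.9, 11.3]
tool_rot: [1.855, 1.566, -2.753]
force: [0.2, 0.1, -0.1]
width: 85.1
```

```bash
python3 go.py 444.2 -119.7 4.5 96
```

```text
t 13.53 pos [ 442.  -119.9   11.3] jaw 96.0 F [ 0.2  0.1 -0.1] w 85.1 q [ 0.33  0.78 -0.2   2.19  0.63  0.24  1.25]
world d [ 2.2  0.2 -6.8] tool-now d/750 [ 0.009  -0.0031  0.    ] tool-after-turn d/750 [ 0.009 -0.003  0.   ] turn/6deg [-0.004 -0.013 -0.046] jaw target 96.00000000000001
```

servo_tool --rows '[{"dx": 0.002,"dy": -0.002,"dz": 0,"wx": 0,"wy": 0,"wz": 0,"fingers": 0.3},{"dx": 0,"dy": 0,"dz": 0,"wx": 0,"wy": 0,"wz": 0,"fingers": 1},{"dx": 0,"dy": 0,"dz": 0,"wx": 0,"wy": 0,"wz": 0,"fingers": 1},{"dx": 0,"dy": 0,"dz": 0,"wx": 0,"wy": 0,"wz": 0,"fingers": 1},{"dx": 0,"dy": 0,"dz": 0,"wx": 0,"wy": 0,"wz": 0,"fingers": 1}]'

```text
clock: 14.15
eef_pos: [443.2, -119.5, 9.7]
tool_rot: [1.796, 1.566, -2.811]
force: [0.3, -0.6, 5.6]
width: 26.9
```

servo_tool --rows '[{"dx": 0,"dy": 0,"dz": 0,"wx": 0,"wy": 0,"wz": 0,"fingers": 1},{"dx": 0,"dy": 0,"dz": 0,"wx": 0,"wy": 0,"wz": 0,"fingers": 1}]'

```text
clock: 14.4
eef_pos: [443.2, -119.5, 9.7]
tool_rot: [1.785, 1.566, -2.822]
force: [-0.5, -0.8, 5.2]
width: 26.7
```

```bash
python3 go.py 493.4 294.9 110 85.7;python3 -c "
from ov2 import *
a=snap('scene','s10');b=snap('top','t10')
both(10,[],[444,-120,14],'pics/c17.png')
"
```

```text
t 14.4 pos [ 443.2 -119.5    9.7] jaw 96.0 F [-0.5 -0.8  5.2] w 26.7 q [ 0.33  0.78 -0.2   2.18  0.63  0.24  1.25]
world d [ 50.2 414.4 100.3] tool-now d/750 [-0.135  -0.1239  0.5423] tool-after-turn d/750 [-0.1337 -0.0253  0.556 ] turn/6deg [ 1.72  -0.015 -0.048] jaw target 85.7
```

View pics/c17.png

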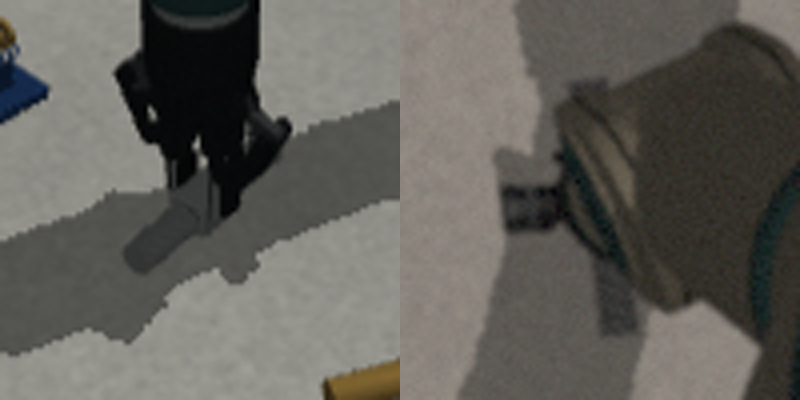

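servo_tool --rows '[{"dx": -0.02,"dy": 0,"dz": 0,"wx": 0,"wy": 0,"wz": 0,"fingers": 1},{"dx": -0.035,"dy": 0,"dz": 0,"wx": 0,"wy": 0,"wz": 0,"fingers": 1},{"dx": -0.04,"dy": 0,"dz": 0,"wx": 0,"wy": 0,"wz": 0,"fingers": 1},{"dx": -0.04,"dy": 0,"dz": 0,"wx": 0.86,"wy": 0,"wz": 0,"fingers": 1},{"dx": 0,"dy": 0,"dz": 0,"wx": 0.86,"wy": 0,"wz": 0,"fingers": 1}]'

```text
clock: 15.12
eef_pos: [444.4, -119.4, 112.0]
tool_rot: [2.115, 1.568, -2.676]
force: [-0.3, 0.5, -4.3]
width: 26.9
```

```bash
python3 go.py 492.6 294.4 110 85.8
```

```text
t 15.12 pos [ 444.4 -119.4  112. ] jaw 85.5 F [-0.3  0.5 -4.3] w 26.9 q [ 0.46  0.59 -0.37  2.14  0.44  0.49  1.24]
world d [ 48.2 413.8  -2. ] tool-now d/750 [ 0.0017 -0.0208  0.5551] tool-after-turn d/750 [ 0.0026 -0.0238  0.5549] turn/6deg [-0.05  -0.015 -0.024] jaw target 85.8
```

servo_tool --rows '[{"dx": 0,"dy": -0.0024,"dz": 0.0555,"wx": -0.05,"wy": 0,"wz": 0,"fingers": 1},{"dx": 0,"dy": -0.0024,"dz": 0.0555,"wx": 0,"wy": 0,"wz": 0,"fingers": 1},{"dx": 0,"dy": -0.0024,"dz": 0.0555,"wx": 0,"wy": 0,"wz": 0,"fingers": 1},{"dx": 0,"dy": -0.0024,"dz": 0.0555,"wx": 0,"wy": 0,"wz": 0,"fingers": 1},{"dx": 0,"dy": -0.0024,"dz": 0.0555,"wx": 0,"wy": 0,"wz": 0,"fingers": 1}]'

```text
clock: 15.75
eef_pos: [466.5, 88.9, 109.5]
tool_rot: [1.863, 1.563, -2.919]
force: [0.4, -0.0, -4.9]
width: 26.7
```

servo_tool --rows '[{"dx": 0,"dy": -0.0024,"dz": 0.0555,"wx": 0,"wy": 0,"wz": 0,"fingers": 1},{"dx": 0,"dy": -0.0024,"dz": 0.0555,"wx": 0,"wy": 0,"wz": 0,"fingers": 1},{"dx": 0,"dy": -0.0024,"dz": 0.0555,"wx": 0,"wy": 0,"wz": 0,"fingers": 1},{"dx": 0,"dy": -0.0024,"dz": 0.0555,"wx": 0,"wy": 0,"wz": 0,"fingers": 1},{"dx": 0,"dy": -0.0024,"dz": 0.0555,"wx": 0,"wy": 0,"wz": 0,"fingers": 1}]'

```text
clock: 16.38
eef_pos: [489.9, 295.4, 108.8]
tool_rot: [1.993, 1.563, -2.789]
force: [0.7, 0.7, -4.7]
width: 26.6
```

servo_tool --rows '[{"dx": 0,"dy": 0,"dz": 0,"wx": 0,"wy": 0,"wz": 0,"fingers": 1},{"dx": 0,"dy": 0,"dz": 0,"wx": 0,"wy": 0,"wz": 0,"fingers": 1},{"dx": 0,"dy": 0,"dz": 0,"wx": 0,"wy": 0,"wz": 0,"fingers": 1}]'

```text
clock: 16.75
eef_pos: [490.5, 292.9, 109.2]
tool_rot: [2.087, 1.563, -2.697]
force: [-0.2, -0.8, -4.6]
width: 26.5
```

```bash
python3 go.py 492.6 294.4 30.7 85.8;python3 -c "
from ov2 import *
a=snap('scene','s11');b=snap('top','t11')
e=ctrl.read_state()['eef_pos']
both(11,[(STUD,(e[0]+1,e[1],-4.2),e[2]-9.7,(0,255,0)),(PLATE[:1],(493.6,294.4,-4.2),0,(0,255,255))],[493,294,60],'pics/c18.png')
"
```

```text
t 16.75 pos [490.5 292.9 109.2] jaw 85.9 F [-0.2 -0.8 -4.6] w 26.5 q [-0.38  0.7  -0.32  1.84  0.33  0.67  0.61]
world d [  2.1   1.5 -78.5] tool-now d/750 [ 0.1047 -0.0033  0.0026] tool-after-turn d/750 [ 0.1047 -0.0026  0.0022] turn/6deg [ 0.019 -0.035 -0.062] jaw target 85.8
```

View pics/c18.png

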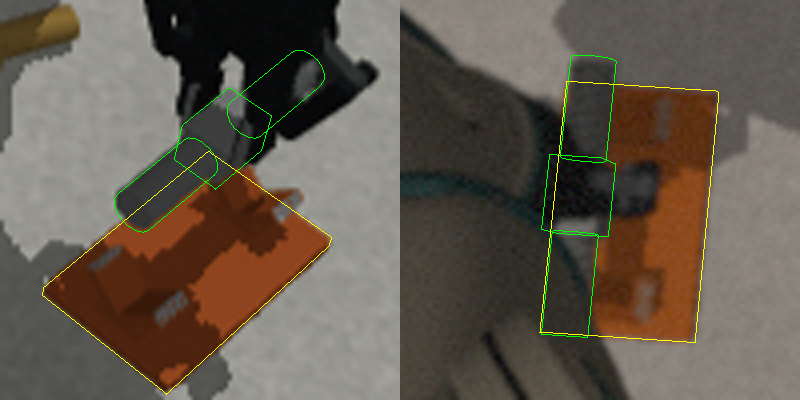

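servo_tool --rows '[{"dx": 0.03,"dy": -0.0026,"dz": 0.0022,"wx": 0.02,"wy": -0.035,"wz": -0.062,"fingers": 1},{"dx": 0.035,"dy": 0,"dz": 0,"wx": 0,"wy": 0,"wz": 0,"fingers": 1},{"dx": 0.02,"dy": 0,"dz": 0,"wx": 0,"wy": 0,"wz": 0,"fingers": 1},{"dx": 0,"dy": 0,"dz": 0,"wx": 0,"wy": 0,"wz": 0,"fingers": 1},{"dx": 0,"dy": 0,"dz": 0,"wx": 0,"wy": 0,"wz": 0,"fingers": 1}]'

```text
clock: 17.48
eef_pos: [493.4, 296.7, 46.8]
tool_rot: [-0.642, 1.567, 0.857]
force: [-0.3, -0.5, -5.5]
width: 26.6
```

```bash
python3 go.py 492.6 294.4 30.7 85.8;python3 -c "
from ov2 import *
a=snap('scene','s12');b=snap('top','t12')
e=ctrl.read_state()['eef_pos']
both(12,[(STUD,(e[0]+1,e[1],-4.2),e[2]-9.7,(0,255,0)),(PLATE[:1],(493.6,294.4,-4.2),0,(0,255,255))],[493,294,40],'pics/c19.png')
"
```

```text
t 17.48 pos [493.4 296.7  46.8] jaw 85.9 F [-0.3 -0.5 -5.5] w 26.6 q [-0.42  0.79 -0.27  1.86  0.38  0.53  0.56]
world d [ -0.8  -2.3 -16.1] tool-now d/750 [ 0.0215  0.0009 -0.0032] tool-after-turn d/750 [ 0.0215  0.0008 -0.0031] turn/6deg [0.012 0.029 0.021] jaw target 85.8
```

View pics/c19.png

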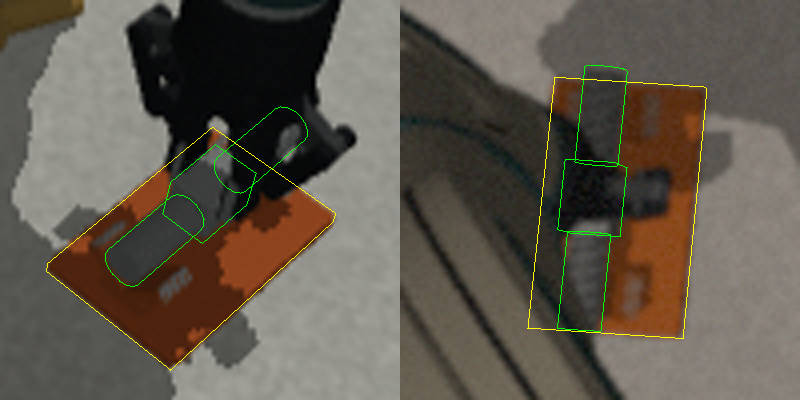

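servo_tool --rows '[{"dx": 0.007,"dy": 0.0008,"dz": -0.0031,"wx": 0.01,"wy": 0.015,"wz": 0.015,"fingers": 1},{"dx": 0.007,"dy": 0,"dz": 0,"wx": 0,"wy": 0,"wz": 0,"fingers": 1},{"dx": 0.004,"dy": 0,"dz": 0,"wx": 0,"wy": 0,"wz": 0,"fingers": 1},{"dx": 0,"dy": 0,"dz": 0,"wx": 0,"wy": 0,"wz": 0,"fingers": 1},{"dx": 0,"dy": 0,"dz": 0,"wx": 0,"wy": 0,"wz": 0,"fingers": 1}]'

```text
clock: 18.2
eef_pos: [492.0, 294.1, 32.5]
tool_rot: [0.961, 1.57, 2.459]
force: [0.2, -0.1, -4.5]
width: 26.3
```

```bash
python3 go.py 492.6 294.4 30.7 85.8;python3 -c "
from ov2 import *
a=snap('scene','s13');b=snap('top','t13')
both(13,[],[493,294,40],'pics/c20.png')
"
```

```text
t 18.2 pos [492.  294.1  32.5] jaw 85.8 F [ 0.2 -0.1 -4.5] w 26.3 q [-0.43  0.81 -0.25  1.87  0.39  0.5   0.55]
world d [ 0.6  0.3 -1.8] tool-now d/750 [ 0.0024 -0.0008  0.0005] tool-after-turn d/750 [ 0.0024 -0.0008  0.0005] turn/6deg [ 0.006  0.003 -0.005] jaw target 85.8
```

View pics/c20.png

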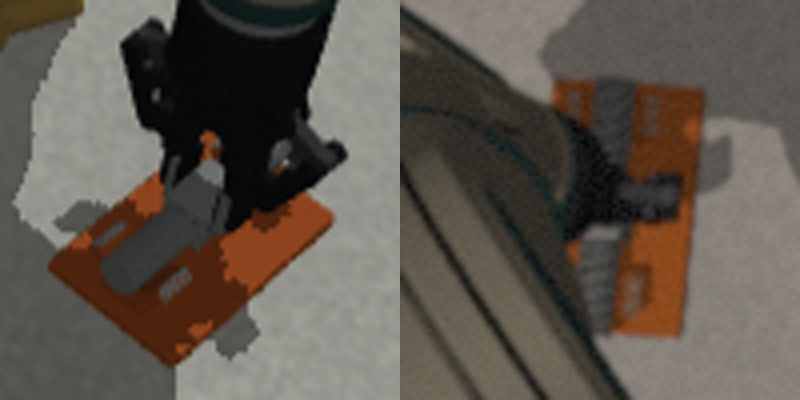

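servo_tool --rows '[{"dx": 0.0015,"dy": -0.0008,"dz": 0,"wx": 0,"wy": 0,"wz": 0,"fingers": 1},{"dx": 0.001,"dy": 0,"dz": 0,"wx": 0,"wy": 0,"wz": 0,"fingers": 1},{"dx": 0,"dy": 0,"dz": 0,"wx": 0,"wy": 0,"wz": 0,"fingers": 1}]'

```text
clock: 18.68
eef_pos: [492.9, 294.9, 31.1]
tool_rot: [-0.184, 1.569, 1.314]
force: [-0.6, 1.5, -1.8]
width: 26.4
```

servo_tool --rows '[{"dx": 0.001,"dy": 0,"dz": 0,"wx": 0,"wy": 0,"wz": 0,"fingers": 1},{"dx": 0,"dy": 0,"dz": 0,"wx": 0,"wy": 0,"wz": 0,"fingers": 1}]'

```text
clock: 18.92
eef_pos: [493.0, 295.0, 30.8]
tool_rot: [-0.309, 1.569, 1.189]
force: [-1.4, 1.7, 5.7]
width: 26.5
```

servo_tool --rows '[{"dx": 0.0004,"dy": 0,"dz": 0.0005,"wx": 0,"wy": 0,"wz": 0,"fingers": 1},{"dx": 0,"dy": 0,"dz": 0,"wx": 0,"wy": 0,"wz": 0,"fingers": 1}]'

```text
clock: 19.18
eef_pos: [493.0, 295.0, 30.7]
tool_rot: [-0.409, 1.569, 1.089]
force: [-2.2, 1.5, 7.8]
width: 26.6
```

servo_tool --rows '[{"dx": 0,"dy": 0,"dz": 0,"wx": 0,"wy": 0,"wz": 0,"fingers": 0.6},{"dx": 0,"dy": 0,"dz": 0,"wx": 0,"wy": 0,"wz": 0,"fingers": 0.4},{"dx": 0,"dy": 0,"dz": 0,"wx": 0,"wy": 0,"wz": 0,"fingers": 0.2},{"dx": 0,"dy": 0,"dz": 0,"wx": 0,"wy": 0,"wz": 0,"fingers": 0},{"dx": 0,"dy": 0,"dz": 0,"wx": 0,"wy": 0,"wz": 0,"fingers": 0}]'

```text
clock: 19.8
eef_pos: [492.6, 294.3, 29.6]
tool_rot: [0.993, 1.57, 2.491]
force: [0.8, -0.6, 0.4]
width: 85.1
```

servo_tool --rows '[{"dx": -0.02,"dy": 0,"dz": 0,"wx": 0,"wy": 0,"wz": 0,"fingers": 0},{"dx": -0.04,"dy": 0,"dz": 0,"wx": 0,"wy": 0,"wz": 0,"fingers": 0},{"dx": -0.05,"dy": 0,"dz": 0,"wx": 0,"wy": 0,"wz": 0,"fingers": 0},{"dx": -0.06,"dy": 0,"dz": 0,"wx": 0,"wy": 0,"wz": 0,"fingers": 0},{"dx": 0,"dy": 0,"dz": -0.05,"wx": 0,"wy": 0,"wz": 0,"fingers": 0}]'

```text
clock: 20.42
eef_pos: [492.1, 261.7, 162.0]
tool_rot: [-0.718, 1.559, 0.785]
force: [0.5, -1.3, -0.2]
width: 85.5
```

servo_tool --rows '[{"dx": 0,"dy": 0,"dz": -0.06,"wx": 0,"wy": 0,"wz": 0,"fingers": 0},{"dx": 0,"dy": 0,"dz": -0.06,"wx": 0,"wy": 0,"wz": 0,"fingers": 0},{"dx": 0,"dy": 0,"dz": -0.06,"wx": 0,"wy": 0,"wz": 0,"fingers": 0},{"dx": 0,"dy": 0,"dz": -0.06,"wx": 0,"wy": 0,"wz": 0,"fingers": 0},{"dx": 0,"dy": 0,"dz": 0,"wx": 0,"wy": 0,"wz": 0,"fingers": 0}]'

```text
clock: 21.05
eef_pos: [476.5, 73.0, 157.8]
tool_rot: [2.946, 1.568, -1.846]
force: [-0.1, 0.3, 1.0]
width: 85.5
```

```bash
python3 go.py 492.6 294.4 30.7 85.8;python3 -c "
from ov2 import *
a=snap('scene','s14');b=snap('top','t14')
both(14,[(STUD,(493.6,294.6,-4.2),21,(0,255,0))],[493,294,40],'pics/c21.png')
both(14,[(STUD,(496,-348,-1.9),21,(0,255,0))],[496,-348,40],'pics/c22.png')
both(14,[],[493,294,40],'pics/c23.png')
"
```

```text
t 21.05 pos [476.5  73.  157.8] jaw 85.4 F [-0.1  0.3  1. ] w 85.5 q [ 0.05  0.52 -0.37  2.04  0.32  0.63  0.95]
world d [  16.1  221.4 -127.1] tool-now d/750 [0.1687 0.0019 0.2964] tool-after-turn d/750 [1.694e-01 2.000e-04 2.960e-01] turn/6deg [-0.059 -0.022 -0.004] jaw target 85.8
```

View pics/c21.png

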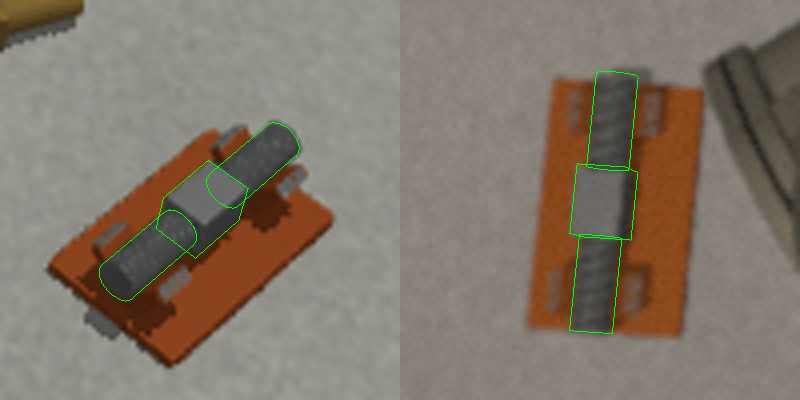

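View pics/c22.png

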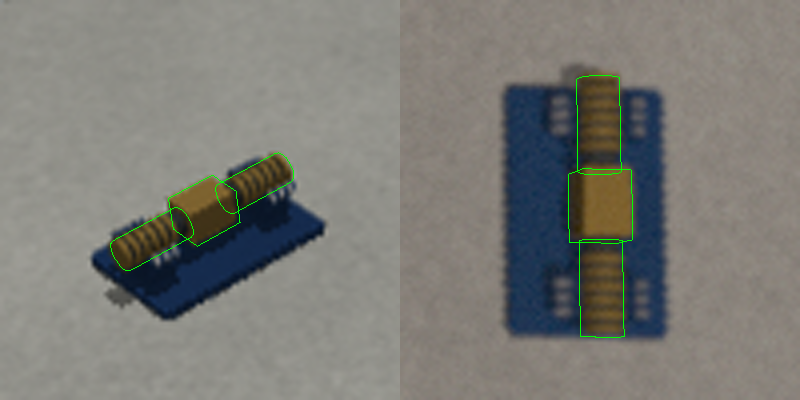

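View pics/c23.png

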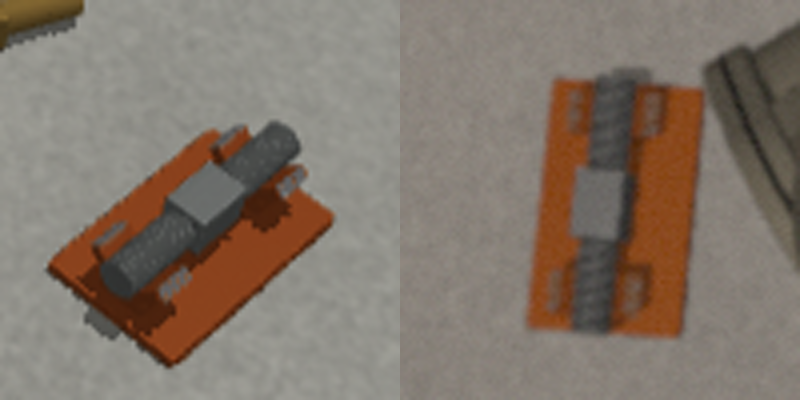

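```bash
python3 -c "
from h import *
print(ctrl.read_state()['qd'].round(3)); print(ctrl.finish_job())"
```

```text
[-0.032  0.006 -0.017 -0.01  -0.    -0.005 -0.001]
the job is handed in; nothing more can be done
None
```

Both studs are in their gauge plates and the job is handed in at about 21 s on the robot's clock, well under the 64 s limit. I laid the ringed brass stud in the blue plate first, then the steel-grey stud in the orange plate. I left the smooth brass pin and the green stud alone.

- **Setting down:** I lowered each stud until the cradles took its weight, then opened the fingers. The seating height matched the expected height to within a few tenths of a millimetre. The net upward force at contact was about 6–8 N.
- **Final pictures:** With the arm clear, both cameras show each stud in both of its cradles. Each lies on the predicted seated outline, centred lengthwise to about 1–2 mm, which is as good as the camera calibration allows.
- **Disagreements:**
    - The estimates of the blue plate's angle ranged from about -1° to -2.5°. I used about -2°, taken from the cradle lips, and the stud settled without trouble.
    - The steel stud lay near the arm's inner reach limit, so I gripped it about 6 mm higher and 1 mm off centre. I corrected for both when placing it.
- **Rejected calls:** Two move calls were refused for their format and cost no robot time. No check failed.

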